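# Refill the capsule carousel and zero its counter

### The arm

A 7-joint arm with a two-finger parallel gripper is mounted at the origin on the work surface. World frame = base frame: x ahead of the robot, y to its left, z up, the work surface at z = 0. Lengths are in mm, angles in rad, forces in N, time in s.
With the tool pointing down it reaches from about 400 to 850 mm from the base axis. Payload 4.5 kg.
Tool frame: the origin (TCP) lies between the finger pads; the fingertips stand 11 mm ahead of it and the grasp point (between the pads) lies 8 mm behind it; z points along the fingers, y is the line along which they close (so a half turn about z gives the same grasp; the last joint's range is limited). The gripper opens to 85 mm and grips with 20 to 120 N. Pads are 22 mm wide; open, the fingers measure 114 mm over their backs; the gripper's body (76 mm by 85 mm) begins 54 mm behind the grasp point. The pads swing forward as they close: fully open they stand 13 mm farther back than shut.
Start: joints at [-1.201, 0.689, -0.195, 1.565, 0.157, 0.902, -0.215], TCP at [205.934, 590.122, 242.317] pointing down, gripper open.
Joint ranges: [-3.01, 3.01], [-0.46, 2.08], [-1.47, 1.51], [0.13, 2.56], [-1, 4.14], [0.04, 2.09], [-2.66, 2.66]. Speed limits (rad/s): [2.57, 2.57, 3.14, 3.14, 3.14, 3.14, 3.14].

### API

Orientations are given as a unit quaternion [w, x, y, z].
In Python, from rig import sense, vision, env gives the robot as it stands.
- The arm moves only by the tool servo_tool, never from a script. Its argument "series" is a list that holds one entry, the list of rows, each a list of 7 numbers: the shift along the world's x, y, z in m, then the turn, a rotation vector about the world's x, y, z in rad, then the opening, from 0 (shut) to 1 (fully open). A call has exactly 10 rows; each row is the pose to reach, as a shift and turn from the pose commanded when the call began; what a row does not reach only later rows make up. A row lasts 1/10 s, in which the tool goes at most 50 mm and 8.59 degrees, less where a joint would pass 70% of its speed; a pose out of reach is approached as far as the arm can. A call with a gripper value outside its range is refused whole. The fingers move at their own pace and stop on an object; the grip force is fixed at half the most. Time passes only in rows, so rows that repeat a pose let the fingers close, or fill a call up. It gives the time, the measured TCP pose, the force, the opening and the grip force at its end, in the units of the state.
- sense(): the state, without advancing time (a new reading comes with each control period).
- vision.snapshot(name): name is "scene" or "top" or "wrist"; returns the picture (400x640x3 uint8, red, green, blue); there is no depth.
- vision.camera_model(name): a dict with "mtx" (3x3 intrinsics, pixels), "extrinsics" (4x4, takes a point from world to camera coordinates). Camera axes: x right, y down, z forward; pixel columns grow to the right and rows downward; lengths in mm; the calibration is good to about 2 mm. A picture is of the moment at which its call begins: read the wrist's pose just before it. camera_model takes no time and is no camera call; for the wrist camera it gives the pose at the moment of the call.
- env.hand_in(): hands the job in; it is judged then, once.
The state is a dict: "time_s": time; "joints": joint angles; "joint_vel": joint speeds; "joint_efforts": joint torques, N m; "eef_pos": TCP position; "eef_rot": TCP orientation; "ft_force": force on the tool from outside, world axes, zero at the start; "ft_torque": the same for the moment, N m; "gripper_width": finger opening in mm; "grip_force": force on a finger pad.
Only numpy, scipy, OpenCV 4.12 (cv2) and the standard library are available. Lean on these libraries where they do the work, as an engineer would, in place of code of your own. Each camera call takes 0.05 s, during which the arm holds its last target. There are 200 camera calls.

### The job

Refill the coffee-capsule carousel: stand every capsule from the bamboo tray upright in an open bay of its own, turning the wheel to bring each empty bay round to the gap in the clear cover, then turn the wheel until its solid closing block sits squarely at the front and shuts the gap. After that, take the reset stylus from its socket in the console, press the recessed reset button right down with its pin to zero the counter, and stand the stylus back in its socket. Leave everything else on the worktop where it is.

Things in the scene. Friction and masses are not known exactly. Their poses are not given: they have to be found in the camera images.
- dispenser: Capsule carousel, fixed; all sizes in mm. Origin on the worktop (z = 0) under the wheel's axis; -x points to its front (robot side), y left, z up. A fixed spindle, diameter 28, capped to z = 94 (cap diameter 44), carries the clear cover (see gap). A black counter console with a flat top at z = 50 stands at its right: x -105 to 45, y -235 to -155.
- wheel (a joint): Wheel angle, rad: 0 with the closing block at the front, growing counter-clockwise from above; no end stop nearby; friction 0.15 N m (1.2 N at a peg) holds it where it is left, but a fast push coasts on. Bamboo disc, radius 138, floor at z = 30, lip of outer radius 110 to z = 42, radial dividers 6 thick to z = 44 part five sectors of 72 degrees: the closing block and four open bays. It is pushed round by its rim pegs (peg).
- block_face (a point): Middle of the outer face of the solid bamboo closing block, on the wheel at radius 104, z = 53. The block is a wedge filling one sector, radius 30 to 105, top at z = 76.
- gap (a point): Fixed point at the front, radius 104, z = 53: block_face lies here when the block shuts the front gap. The gap: the fixed clear plastic cover over the wheel (z = 82 to 86) is a disc of radius 100 cut off straight 30 in front of the axis, so only a bay turned to the front, within about 0.25 rad, can be loaded, from above.
- peg (a point): One of five upright steel rim pegs on the wheel, diameter 12, z = 30 to 72, at radius 128, outside lip and cover; one at the outer end of each divider. This one, between closing block and bay 1, stands 36 degrees counter-clockwise of the block's middle, the others every 72 degrees on. The point is at its mid-height, z = 51.
- bay1 (a point): Centre of open bay 1, on the wheel at radius 74, z = 52 (22 mm above the wheel's floor, where the centre of a capsule standing there lies); it faces front at wheel angle -0.4 pi (plus whole turns). Bays are numbered counter-clockwise from the closing block seen from above.
- bay2 (a point): Centre of open bay 2, on the wheel at radius 74, z = 52 (22 mm above the wheel's floor, where the centre of a capsule standing there lies); it faces front at wheel angle -0.8 pi (plus whole turns). Bays are numbered counter-clockwise from the closing block seen from above.
- bay3 (a point): Centre of open bay 3, on the wheel at radius 74, z = 52 (22 mm above the wheel's floor, where the centre of a capsule standing there lies); it faces front at wheel angle -1.2 pi (plus whole turns). Bays are numbered counter-clockwise from the closing block seen from above.
- bay4 (a point): Centre of open bay 4, on the wheel at radius 74, z = 52 (22 mm above the wheel's floor, where the centre of a capsule standing there lies); it faces front at wheel angle -1.6 pi (plus whole turns). Bays are numbered counter-clockwise from the closing block seen from above.
- tray: Bamboo tray, 270 along its x, 190 along its y, walls 6 thick and 16 high, inner floor at z = 6, fixed; origin under its centre on the worktop. The capsules start in it.
- pod1_center (a point): Single-serve coffee capsule, aluminium, all alike, 30 g: straight round body of diameter 40 on a flange of diameter 48 and 3 thick at the foot, height 44, bevelled top (narrows above 35 to diameter 28). This point: its centre, half-way up (22 above its foot); z along its axis, up. Three or four are present.
- pod2_center (a point): Single-serve coffee capsule, aluminium, all alike, 30 g: straight round body of diameter 40 on a flange of diameter 48 and 3 thick at the foot, height 44, bevelled top (narrows above 35 to diameter 28). This point: its centre, half-way up (22 above its foot); z along its axis, up. Three or four are present.
- pod3_center (a point): Single-serve coffee capsule, aluminium, all alike, 30 g: straight round body of diameter 40 on a flange of diameter 48 and 3 thick at the foot, height 44, bevelled top (narrows above 35 to diameter 28). This point: its centre, half-way up (22 above its foot); z along its axis, up. Three or four are present.
- pod4_center (a point): Single-serve coffee capsule, aluminium, all alike, 30 g: straight round body of diameter 40 on a flange of diameter 48 and 3 thick at the foot, height 44, bevelled top (narrows above 35 to diameter 28). This point: its centre, half-way up (22 above its foot); z along its axis, up. Three or four are present.
- stylus_grip (a point): Reset stylus, 50 g, standing in its socket in the console: round bamboo handle, diameter 22, over a steel collar of diameter 26 (6 thick), with a steel pin of diameter 6 reaching 30 below the collar. This point: on the axis at the handle's middle, 30 above the collar's underside, 60 above the pin's tip, 30 below the handle's top; z up along the axis.
- stylus_home (a point): Where stylus_grip lies when the stylus stands in its socket: fixed to the dispenser, on the socket's axis, 30 above the console's top. The socket is a hole of diameter 13, 32 deep; the collar rests on the console's top.
- button_hole (a point): Centre of the mouth of the reset button's hole in the console's top (z = 50): diameter 15. The button, diameter 11, lies 9 below the mouth.
- reset (a joint): How far the reset button is pushed down, m: 0 free, 0.005 at its stop; a spring of about 1.4 N at first, 5 N at the stop, and it comes back up. Only the stylus pin fits the hole.
- coaster: Bystander: round grey stone coaster, diameter 94, 9 thick; origin under its centre.
- doorstop: Bystander: black plastic door wedge, 120 x 40 x 30; origin under its centre.
- opener: Bystander: flat steel bottle opener, 160 long, lying; origin in its handle.
- umbrella: Bystander: folded compact umbrella with its handle, 265 long, 46 thick, lying along its x; origin under its middle.
- mug: Bystander: white mug, radius 40, 90 high; origin under its centre.
- sugar: Bystander: glass sugar jar, radius 36, 110 high; origin under its centre.
There are look-alikes about, which are no part of the job. Leave any pink look-alike of the part that bears pod1_center alone.

How it is judged:
By the outcome, as a careful person would: the job done as asked, in the order asked, and still so for the second after the job is handed in, with the robot touching nothing.
Of pod1, pod2, pod3, pod4 only 3 to 4 are there at a start; the rules pass over those that are not, and their reading is None.
At some moment in a run one of pod1, pod2, pod3, pod4 may be knocked a few centimetres aside while the robot is not near it.
It also fails if it takes over 210 s, if anything falls off the work surface, if the arm or the gripper's body presses on something with over 40 N, if the wrist force passes 120 N, or if a joint passes its speed limit or range.

## Working session

There is one attempt and no reset: what is moved stays moved. The work goes in short steps, Python scripts to look and compute and a tool call to move; the robot and the scene stay as the last step left them, time stands still between calls to the robot, and variables do not carry over. Pictures are saved under pics/ and viewed, at most 14 in all, crops included, and the job is handed in when it is done.

Besides the shell and the picture viewer there is one more tool, called after ">>>" by a JSON object that holds its "fn" and its "kwargs", one argument or row to a line. servo_tool: Moves the arm, as the interface text tells. Its arguments: {"type":"object","properties":{"series":{"type":"array"}},"required":["series"]}

```bash
ls; mkdir -p pics; python3 - <<'E'
from rig import sense, vision, env
import cv2
for n in ["top","scene"]:
    im=vision.snapshot(n); cv2.imwrite(f"pics/{n}0.png",im[:,:,::-1])
    m=vision.camera_model(n); print(n,m["mtx"],m["extrinsics"])
print(sense())
E
```

```text
pics
top [[401.18627811   0.         316.6678596 ]
 [  0.         401.18627811 205.00383257]
 [  0.           0.           1.        ]] [[-5.37611870e-03 -9.99981589e-01 -2.81393684e-03  3.16826255e+01]
 [-9.96672791e-01  5.58714941e-03 -8.13150197e-02  5.68080634e+02]
 [ 8.13292445e-02  2.36741508e-03 -9.96684478e-01  1.21991239e+03]
 [ 0.00000000e+00  0.00000000e+00  0.00000000e+00  1.00000000e+00]]
scene [[386.52796664   0.         313.27009318]
 [  0.         386.52796664 203.26427081]
 [  0.           0.           1.        ]] [[-6.92209782e-01  7.21681651e-01  4.60569804e-03  3.85600293e+02]
 [ 5.69440253e-01  5.50084006e-01 -6.10856272e-01 -2.89390701e+02]
 [-4.43377283e-01 -4.20218017e-01 -7.91728112e-01  1.38263189e+03]
 [ 0.00000000e+00  0.00000000e+00  0.00000000e+00  1.00000000e+00]]
{'time_s': 0.1, 'joints': array([-1.20118933,  0.68994173, -0.19452882,  1.56623308,  0.15731056,
        0.90248362, -0.21513951]), 'joint_vel': array([ 0.0003086 , -0.00290021, -0.00067286, -0.00355988, -0.00082006,
       -0.00022044,  0.00038593]), 'joint_efforts': array([-3.70027628e-03, -5.40605414e+01, -1.27166379e+00, -1.58988565e+01,
        9.34875308e-03,  4.43903933e-03,  4.64585213e-06]), 'eef_pos': array([205.81036844, 589.54950006, 241.54032569]), 'eef_rot': array([-8.12919802e-05,  1.67091365e-01,  9.85941061e-01, -8.32632144e-04]), 'ft_force': array([ 0.044375  , -0.03025143,  0.15922247]), 'ft_torque': array([0.03888276, 0.0349984 , 0.04294746]), 'grip_force': 0.0, 'gripper_width': 85.5452827519463}
```

```bash
python3 - <<'E'
import cv2
im=cv2.imread("pics/top0.png"); cv2.imwrite("pics/top0b.png",cv2.resize(im,(800,500),interpolation=cv2.INTER_CUBIC))
E
```

```text
(no output)
```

View pics/top0b.png

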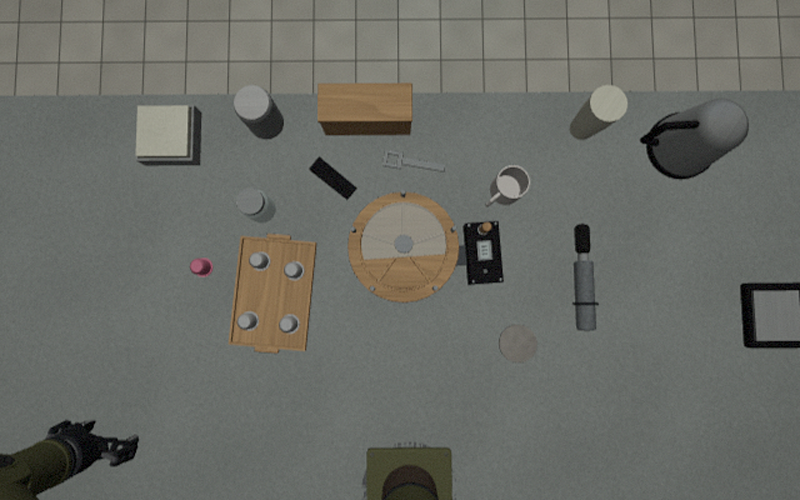

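View pics/scene0.png

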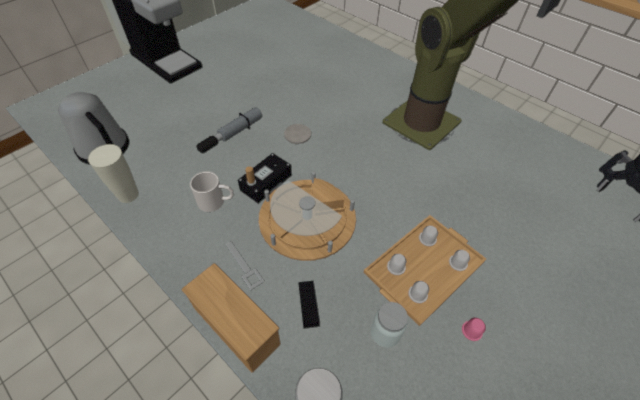

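The top view shows four silver capsules in the tray, at (259,260), (293,269), (247,321) and (288,323). The pink look-alike at (200,267) lies outside the tray and stays untouched. The carousel is at (403,247), the console at (484,252), and the stylus stands at (486,228) in the console.

```bash
cat > h.py <<'E'
from rig import sense, vision, env
import cv2, numpy as np
from scipy.spatial.transform import Rotation as R
def snap(n,f=None):
    m=vision.camera_model(n); im=vision.snapshot(n)[:,:,::-1].copy()
    if f: cv2.imwrite("pics/"+f,im)
    return im,m
def ray(m,uv,z):
    E=m["extrinsics"]; Rm,t=E[:3,:3],E[:3,3]; c=-Rm.T@t
    d=Rm.T@np.linalg.inv(m["mtx"])@np.array([uv[0],uv[1],1.])
    return (c+d*(z-c[2])/d[2])
def proj(m,p):
    E=m["extrinsics"]; q=m["mtx"]@(E[:3,:3]@np.array(p,float)+E[:3,3]); return q[:2]/q[2]
def st():
    s=sense(); q=s["eef_rot"]; Rm=R.from_quat([q[1],q[2],q[3],q[0]]).as_matrix()
    print("t",round(s["time_s"],2),"pos",s["eef_pos"].round(1),"yaxis",Rm[:,1].round(3),"zaxis",Rm[:,2].round(3),"F",s["ft_force"].round(1),"w",round(s["gripper_width"],1),"j",s["joints"].round(2)); return s
E
python3 - <<'E'
from h import *
m=vision.camera_model("top"); im=cv2.imread("pics/top0.png")
k=1.25
for n,uv,z in [("cap",(403,243.5),94),("pod",(259,260),44),("pod",(293,269),44),("pod",(247,321),44),("pod",(288,323),44),("sty",(486,228),110),("btn",(486,271),50),("con",(466,223),50),("con",(500,221),50),("con",(503,282),50),("con",(469,285),50),("mug",(512,183),90)]:
    print(n,ray(m,np.array(uv)/k,z).round(0))
c=im[140:255,265:415]; cv2.imwrite("pics/topc.png",cv2.resize(c,None,fx=5.2,fy=5.2,interpolation=cv2.INTER_CUBIC))
E=vision.camera_model("wrist")["extrinsics"];c=-E[:3,:3].T@E[:3,3]; print(c,E[:3,:3].round(2),vision.camera_model("wrist")["mtx"]); st()
E
```

```text
cap [592.  11.  94.]
pod [559. 362.  44.]
pod [537. 279.  44.]
pod [412. 389.  44.]
pod [406. 290.  44.]
sty [ 626. -181.  110.]
btn [ 529. -189.   50.]
con [ 646. -143.   50.]
con [ 651. -226.   50.]
con [ 502. -230.   50.]
con [ 495. -148.   50.]
mug [ 736. -248.   90.]
[143.41328236 611.26217127 372.40614282] [[ 0.33  0.94 -0.  ]
 [ 0.91 -0.32  0.26]
 [ 0.24 -0.09 -0.97]] [[339.89787316   0.         320.11835588]
 [  0.         339.89787316 198.1225324 ]
 [  0.           0.           1.        ]]
t 0.1 pos [205.8 589.5 241.5] yaxis [ 0.329  0.944 -0.002] zaxis [-0.    -0.002 -1.   ] F [ 0.  -0.   0.2] w 85.5 j [-1.2   0.69 -0.19  1.57  0.16  0.9  -0.22]
```

View pics/topc.png

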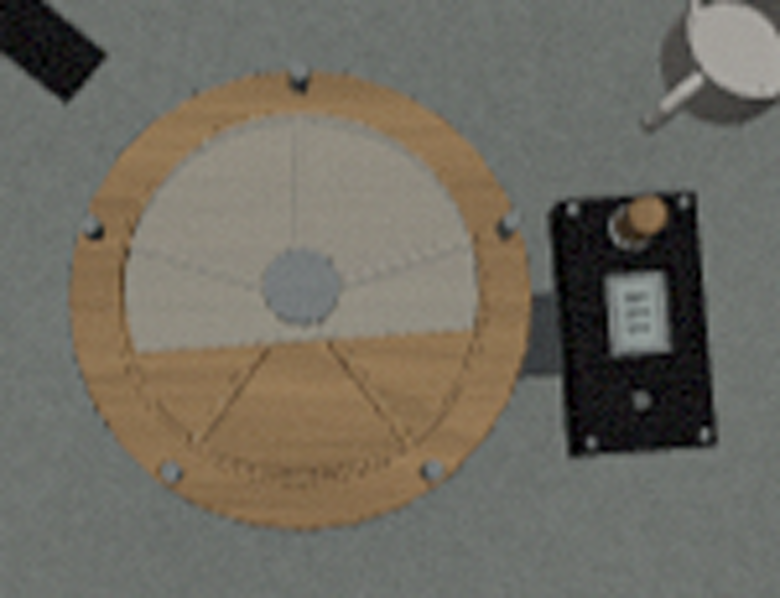

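Pegs appear in the crop at (300,75), (508,222), (432,470), (171,470) and (94,226). The stylus is at (647,214) and the button hole at (641,400). I can't tell which sector holds the block, so I'll bring the wrist camera over.

>>> {"fn": "servo_tool", "kwargs": {
  "series": [
    [[0.02,-0.04,0.02,0,0,0.04,1],[0.045,-0.085,0.04,0,0,0.08,1],[0.07,-0.13,0.06,0,0,0.12,1],[0.09,-0.175,0.08,0,0,0.16,1],[0.11,-0.22,0.09,0,0,0.2,1],[0.13,-0.265,0.09,0,0,0.24,1],[0.15,-0.31,0.09,0,0,0.28,1],[0.17,-0.355,0.09,0,0,0.32,1],[0.19,-0.4,0.09,0,0,0.36,1],[0.21,-0.44,0.09,0,0,0.4,1]]
  ]
}}

```text
time_s: 1.1
eef_pos: [413.8, 152.5, 332.3]
eef_rot: [-0.0, -0.033, 0.999, -0.0]
ft_force: [0.7, 0.1, 0.1]
gripper_width: 85.3
grip_force: 0.0
```

>>> {"fn": "servo_tool", "kwargs": {
  "series": [
    [[0.01,-0.03,0.0,0,0,0,1],[0.015,-0.06,0,0,0,0,1],[0.02,-0.09,0,0,0,0,1],[0.03,-0.12,0,0,0,0,1],[0.03,-0.14,0,0,0,0,1],[0.03,-0.14,0,0,0,0,1],[0.03,-0.14,0,0,0,0,1],[0.03,-0.14,0,0,0,0,1],[0.03,-0.14,0,0,0,0,1],[0.03,-0.14,0,0,0,0,1]]
  ]
}}

```text
time_s: 2.1
eef_pos: [443.7, 15.6, 332.3]
eef_rot: [-0.0, -0.033, 0.999, 0.0]
ft_force: [-0.5, 0.3, -0.1]
gripper_width: 85.4
grip_force: 0.0
```

```bash
python3 - <<'E'
from h import *
st(); im,m=snap("wrist","w1.png"); np.save("w1.npy",m["extrinsics"])
cv2.imwrite("pics/w1b.png",cv2.resize(im,(800,500),interpolation=cv2.INTER_CUBIC))
E
```

```text
t 2.1 pos [443.7  15.6 332.3] yaxis [-0.066  0.998  0.   ] zaxis [-0.  0. -1.] F [-0.5  0.3 -0.1] w 85.4 j [ 0.06  0.34 -0.28  1.95  0.12  0.87  1.36]
```

View pics/w1b.png

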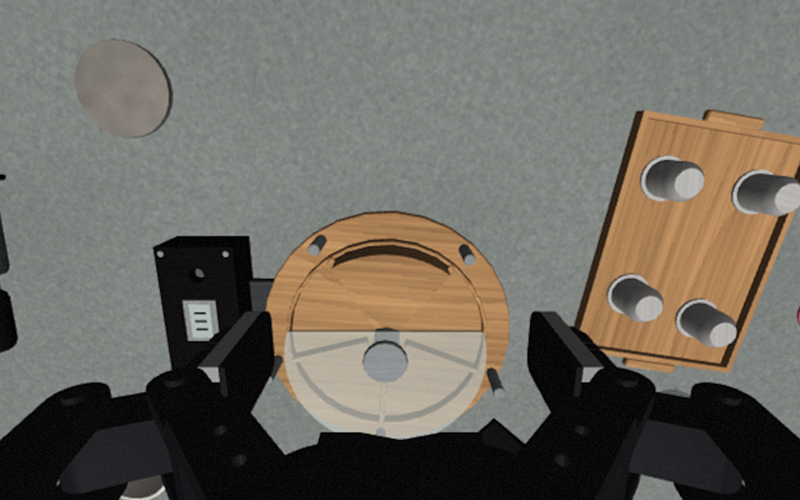

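The wrist view is inverted, with the robot side at the top. The block's dark outer face shows at the front around (390,255), so the wheel is near angle 0. All four capsules stand upright. Next I'll measure precisely.

```bash
python3 - <<'E'
from h import *
im=cv2.imread("pics/w1.png"); c=im[160:300,120:410]; cv2.imwrite("pics/w1c.png",cv2.resize(c,None,fx=2.75,fy=2.75,interpolation=cv2.INTER_CUBIC))
hsv=cv2.cvtColor(im,cv2.COLOR_BGR2HSV)
# cap: grey brighter; print components of low-sat inside wheel region
mask=((hsv[...,1]<60)&(hsv[...,2]>60)).astype(np.uint8)
print(hsv[288,308],hsv[193,254],hsv[196,372],hsv[280,280],hsv[100,300],hsv[145,548])
E
```

```text
[ 98   7 143] [15 10 50] [120  17  44] [ 19  35 182] [ 75   8 134] [ 15   6 180]
```

View pics/w1c.png

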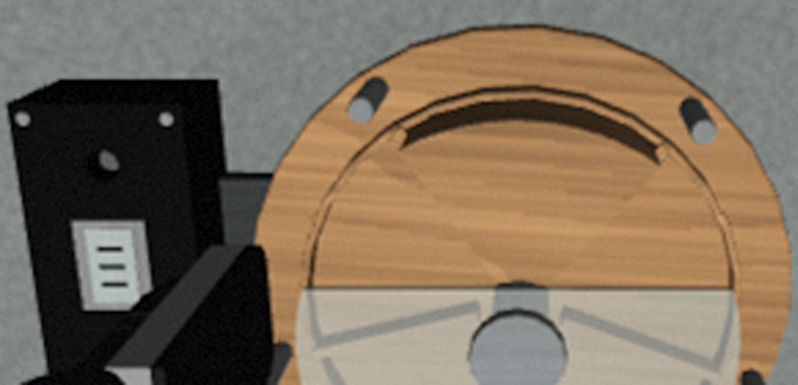

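```bash
cat >> h.py <<'E'
E
python3 - <<'E'
from h import *
m=vision.camera_model("wrist"); m["extrinsics"]=np.load("w1.npy")
f=lambda u,v,z: ray(m,(120+u/2.75,160+v/2.75),z)
cap=f(518,354,94); p1=f(361,109,72); p2=f(704,130,72); e1=f(302,288,86); e2=f(738,290,86); b=f(104,160,50)
s1=f(22,119,50);s2=f(166,119,50)
print("cap",cap,"pR",p1,"pL",p2,"edge",e1,e2,"btn",b,s1,s2)
d=e2-e1; print("yaw edge",np.arctan2(-d[0],d[1]))
d=s1-s2; print("yaw screws",np.arctan2(d[0],-d[1]))
mid=(p1+p2)/2-cap; print("radii",np.linalg.norm((p1-cap)[:2]),np.linalg.norm((p2-cap)[:2]),np.linalg.norm((p1-p2)[:2]),"(150.5)","peg mid dir yaw",np.arctan2(-mid[1],-mid[0]))
im=cv2.imread("pics/w1.png"); g=cv2.cvtColor(im,cv2.COLOR_BGR2GRAY); hsv=cv2.cvtColor(im,cv2.COLOR_BGR2HSV)
# pods: bright low-sat blobs in tray
mk=((hsv[...,1]<25)&(hsv[...,2]>165)).astype(np.uint8); mk[:,:460]=0
n,l,s,c=cv2.connectedComponentsWithStats(cv2.morphologyEx(mk,cv2.MORPH_OPEN,np.ones((3,3))))
for i in range(1,n):
    if s[i][4]>60: print(c[i],s[i],ray(m,c[i],50).round(1))
E
```

```text
cap [591.10484179  11.05270183  94.        ] pR [489.90556384 -63.66142366  72.        ] pL [489.58426597  85.87366654  72.        ] edge [569.55855141 -85.85912713  86.        ] [557.8956895  106.16077177  86.        ] btn [ 528.68989275 -186.79175322   50.        ] [ 511.22157686 -223.23799298   50.        ] [ 506.87444744 -157.21775759   50.        ]
yaw edge 0.060663253669420734
yaw screws 0.06575049596003808
radii 125.79147190179016 126.11345714588977 149.5354353738535 (150.5) peg mid dir yaw -0.0005270288457773166
[550.87104623 146.22627737] [540 135  23  24 411] [405.3 292.8  50. ]
[630.21883657 158.25484765] [620 147  20  23 361] [413.4 393.   50. ]
[518.65472313 246.61563518] [509 238  21  19 307] [537.1 282.3  50. ]
[577.97231834 267.46020761] [568 259  21  18 289] [561.4 367.7  50. ]
```

>>> {"fn": "servo_tool", "kwargs": {
  "series": [
    [[0.008,-0.014,-0.04,0,0,0.09,0.4],[0.016,-0.028,-0.08,0,0,0.18,0.4],[0.024,-0.042,-0.12,0,0,0.28,0.4],[0.032,-0.056,-0.16,0,0,0.38,0.4],[0.04,-0.07,-0.2,0,0,0.48,0.4],[0.045,-0.08,-0.225,0,0,0.56,0.4],[0.045,-0.08,-0.235,0,0,0.56,0.4],[0.045,-0.08,-0.235,0,0,0.56,0.4],[0.045,-0.08,-0.235,0,0,0.56,0.4],[0.045,-0.08,-0.235,0,0,0.56,0.4]]
  ]
}}

```text
time_s: 3.15
eef_pos: [489.5, -64.5, 98.8]
eef_rot: [0.001, -0.307, 0.952, -0.0]
ft_force: [0.4, -0.2, -0.1]
gripper_width: 33.9
grip_force: 0.0
```

```bash
python3 - <<'E'
from h import *
st(); im,m=snap("wrist","w2.png")
print(proj(m,[489.3,-63.9,72]))
E
```

```text
t 3.15 pos [489.5 -64.5  98.8] yaxis [-0.585  0.811 -0.001] zaxis [ 0.003  0.    -1.   ] F [ 0.4 -0.2 -0.1] w 33.9 j [ 0.18  0.77 -0.23  2.07  0.49  0.34  1.74]
[321.02222803 244.25751198]
```

View pics/w2.png

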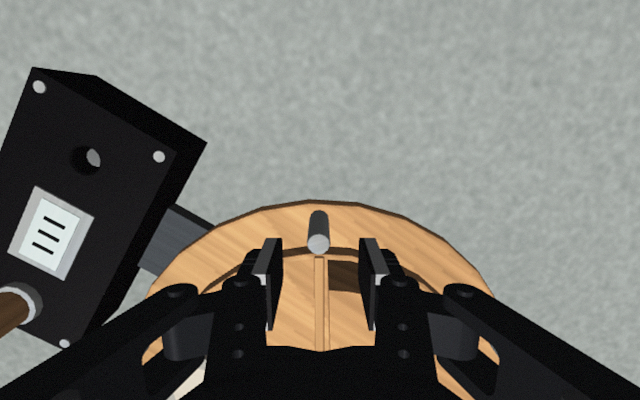

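The peg top is at (318,243), centred between the pads. I'll lower over it, narrow the fingers and swing it through the arc.

>>> {"fn": "servo_tool", "kwargs": {
  "series": [
    [[0,0,-0.015,0,0,0,0.4],[0,0,-0.03,0,0,0,0.4],[0,0,-0.042,0,0,0,0.4],[0,0,-0.042,0,0,0,0.2],[0,0,-0.042,0,0,0,0.2],[0,0,-0.042,0,0,0,0.2],[0,0,-0.042,0,0,0,0.2],[0,0,-0.042,0,0,0,0.2],[0,0,-0.042,0,0,0,0.2],[0,0,-0.042,0,0,0,0.2]]
  ]
}}

```text
time_s: 4.2
eef_pos: [488.8, -65.4, 55.4]
eef_rot: [0.0, -0.307, 0.952, 0.0]
ft_force: [-0.2, 0.7, 0.6]
gripper_width: 17.5
grip_force: 0.0
```

>>> {"fn": "servo_tool", "kwargs": {
  "series": [
    [[-0.007,0.0107,0,0,0,-0.1,0.2],[-0.0129,0.0221,0,0,0,-0.2,0.2],[-0.0176,0.034,0,0,0,-0.3,0.2],[-0.0211,0.0463,0,0,0,-0.4,0.2],[-0.0234,0.0589,0,0,0,-0.5,0.2],[-0.0244,0.0716,0,0,0,-0.6,0.2],[-0.0241,0.0844,0,0,0,-0.7,0.2],[-0.0225,0.0971,0,0,0,-0.8,0.2],[-0.0197,0.1096,0,0,0,-0.9,0.2],[-0.0156,0.1217,0,0,0,-1.0,0.2]]
  ]
}}

```text
time_s: 5.2
eef_pos: [472.5, 56.2, 55.3]
eef_rot: [-0.001, 0.189, 0.982, -0.0]
ft_force: [-0.6, -1.9, 1.3]
gripper_width: 17.0
grip_force: 0.8
```

>>> {"fn": "servo_tool", "kwargs": {
  "series": [
    [[0.0032,0.0077,0,0,0,-0.065,0.2],[0.007,0.0151,0,0,0,-0.13,0.2],[0.0111,0.022,0,0,0,-0.193,0.2],[0.0111,0.022,0,0,0,-0.193,0.15],[0.0111,0.022,0,0,0,-0.193,0.15],[0.0111,0.022,0,0,0,-0.193,0.15],[0.0111,0.022,0,0,0,-0.193,0.15],[0.0111,0.022,0,0,0,-0.193,0.4],[0.0111,0.022,0,0,0,-0.193,0.4],[0.0111,0.022,0,0,0,-0.193,0.4]]
  ]
}}

```text
time_s: 6.2
eef_pos: [484.2, 77.8, 55.3]
eef_rot: [0.0, 0.281, 0.96, -0.0]
ft_force: [0.6, 0.5, 0.1]
gripper_width: 34.3
grip_force: 0.0
```

```bash
python3 - <<'E'
from h import *
st(); im,m=snap("top","t2.png"); im0=cv2.imread("pics/top0.png")
hsv=cv2.cvtColor(im,cv2.COLOR_BGR2HSV)
c=im[180:290,170:400]; cv2.imwrite("pics/t2c.png",cv2.resize(c,None,fx=3.4,fy=3.4,interpolation=cv2.INTER_CUBIC))
x=hsv[200:285,180:260]; print(hsv[208,207],hsv[257,198],hsv[230,215])
E
```

```text
t 6.2 pos [484.2  77.8  55.3] yaxis [ 0.539  0.842 -0.   ] zaxis [ 0. -0. -1.] F [0.6 0.5 0.1] w 34.3 j [-0.28  0.86  0.04  2.1  -0.15  0.18  0.9 ]
[ 60   2 154] [ 75   3 156] [ 17 104 147]
```

View pics/t2c.png

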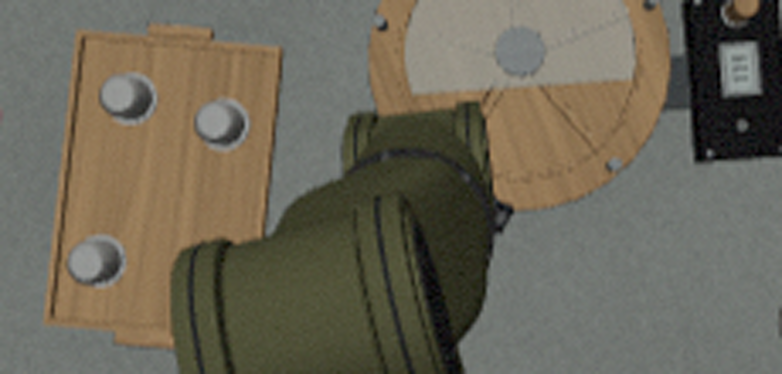

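The wheel turned and bay 1 is at the front. Next I lift off and go over capsule C at about (537,282).

>>> {"fn": "servo_tool", "kwargs": {
  "series": [
    [[0,0,0.04,0,0,0,0.4],[0,0,0.08,0,0,0,0.4],[0.008,0.03,0.12,0,0,0.09,0.75],[0.016,0.06,0.145,0,0,0.18,0.75],[0.024,0.09,0.145,0,0,0.27,0.75],[0.032,0.12,0.145,0,0,0.36,0.75],[0.04,0.15,0.145,0,0,0.45,0.75],[0.048,0.18,0.145,0,0,0.54,0.75],[0.053,0.203,0.145,0,0,0.63,0.75],[0.053,0.203,0.145,0,0,0.63,0.75]]
  ]
}}

```text
time_s: 7.25
eef_pos: [536.8, 286.0, 200.1]
eef_rot: [0.0, -0.034, 0.999, 0.002]
ft_force: [-1.0, 0.2, 0.6]
gripper_width: 63.8
grip_force: 0.0
```

```bash
cat >> h.py <<'E'
def pods(name,zt=50,show=True):
    im,m=snap(name); hsv=cv2.cvtColor(im,cv2.COLOR_BGR2HSV)
    # tray mask: wood; bright grey tops
    thr=165 if name=="wrist" else 140
    mk=((hsv[...,1]<25)&(hsv[...,2]>thr)).astype(np.uint8)
    mk=cv2.morphologyEx(mk,cv2.MORPH_OPEN,np.ones((3,3)))
    n,l,s,c=cv2.connectedComponentsWithStats(mk); out=[]
    for i in range(1,n):
        p=ray(m,c[i],zt)
        if s[i][4]>25 and 360<p[0]<620 and 230<p[1]<440: out.append((p.round(1),s[i][4],c[i].round(0)))
    for o in out: print(name,*o)
    return im,m
E
python3 - <<'E'
from h import *
s=st(); pods("top"); im,m=pods("wrist"); cv2.imwrite("pics/w3.png",im)
E
```

```text
t 7.25 pos [536.8 286.  200.1] yaxis [-0.068  0.998  0.004] zaxis [ 0.     0.004 -1.   ] F [-1.   0.2  0.6] w 63.8 j [-0.55  0.71 -0.03  1.67  0.02  0.76  1.05]
top [405.  293.8  50. ] 60 [229. 259.]
wrist [405.8 293.4  50. ] 1186 [345.  19.]
wrist [413.3 394.3  50. ] 1151 [476.  39.]
wrist [425.2 287.8  50. ] 345 [336.  46.]
wrist [425.5 369.9  50. ] 348 [442.  54.]
wrist [515.3 280.6  50. ] 221 [319. 162.]
wrist [537.2 282.7  50. ] 821 [320. 188.]
wrist [530.8 355.6  50. ] 27 [406. 186.]
wrist [533.4 366.   50. ] 46 [418. 190.]
wrist [536.8 342.9  50. ] 36 [390. 192.]
wrist [556.6 339.3  50. ] 52 [384. 214.]
wrist [561.5 368.1  50. ] 747 [416. 221.]
```

View pics/w3.png

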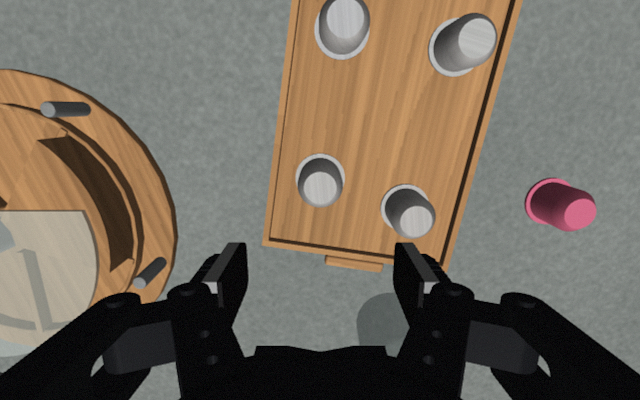

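The four silver capsules in the tray are at wrist pixels (345,19), (476,39), (320,188) and (416,221). The pink one at (575,210) is outside the tray. I'm grasping C.

>>> {"fn": "servo_tool", "kwargs": {
  "series": [
    [[0,-0.0033,-0.04,0,0,0,0.75],[0,-0.0033,-0.08,0,0,0,0.75],[0,-0.0033,-0.12,0,0,0,0.75],[0,-0.0033,-0.15,0,0,0,0.75],[0,-0.0033,-0.172,0,0,0,0.75],[0,-0.0033,-0.172,0,0,0,0.75],[0,-0.0033,-0.172,0,0,0,0.4],[0,-0.0033,-0.172,0,0,0,0.4],[0,-0.0033,-0.172,0,0,0,0.4],[0,-0.0033,-0.172,0,0,0,0.4]]
  ]
}}

```text
time_s: 8.35
eef_pos: [538.4, 278.1, 30.1]
eef_rot: [0.001, -0.03, 1.0, 0.0]
ft_force: [-0.5, -0.6, 7.2]
gripper_width: 37.9
grip_force: 60.8
```

>>> {"fn": "servo_tool", "kwargs": {
  "series": [
    [[0,0,0,0,0,0,0.4],[0,0,0.03,0,0,0,0.4],[0,0,0.06,0,0,0,0.4],[0,0,0.09,0,0,0,0.4],[0,0,0.107,0,0,0,0.4],[-0.003,-0.035,0.107,0,0,0,0.4],[-0.006,-0.075,0.107,0,0,0,0.4],[-0.009,-0.115,0.107,0,0,0,0.4],[-0.012,-0.155,0.107,0,0,0,0.4],[-0.015,-0.195,0.107,0,0,0,0.4]]
  ]
}}

```text
time_s: 9.35
eef_pos: [522.2, 81.6, 136.0]
eef_rot: [0.001, -0.031, 1.0, 0.0]
ft_force: [1.1, -0.3, -0.6]
gripper_width: 37.8
grip_force: 60.3
```

```bash
python3 - <<'E'
from h import *
st()
E
```

```text
t 9.35 pos [522.2  81.6 136. ] yaxis [-0.061  0.998  0.   ] zaxis [ 0.001  0.    -1.   ] F [ 1.1 -0.3 -0.6] w 37.8 j [-0.2   0.73 -0.06  1.96  0.1   0.46  1.29]
```

>>> {"fn": "servo_tool", "kwargs": {
  "series": [
    [[-0.002,-0.02,0,0,0,0,0.4],[-0.004,-0.04,0,0,0,0,0.4],[-0.006,-0.06,0,0,0,0,0.4],[-0.007,-0.076,0,0,0,0,0.4],[-0.007,-0.076,0,0,0,0,0.4],[-0.007,-0.076,0,0,0,0,0.4],[-0.007,-0.076,0,0,0,0,0.4],[-0.007,-0.076,0,0,0,0,0.4],[-0.007,-0.076,0,0,0,0,0.4],[-0.007,-0.076,0,0,0,0,0.4]]
  ]
}}

```text
time_s: 10.35
eef_pos: [515.2, 7.6, 135.3]
eef_rot: [-0.0, -0.031, 1.0, 0.0]
ft_force: [-0.8, -0.1, -1.2]
gripper_width: 37.8
grip_force: 60.3
```

```bash
python3 - <<'E'
from h import *
st(); snap("wrist","w4.png")
E
```

```text
t 10.35 pos [515.2   7.6 135.3] yaxis [-0.062  0.998  0.   ] zaxis [-0.  0. -1.] F [-0.8 -0.1 -1.2] w 37.8 j [-0.05  0.72 -0.08  1.99  0.13  0.44  1.4 ]
```

View pics/w4.png

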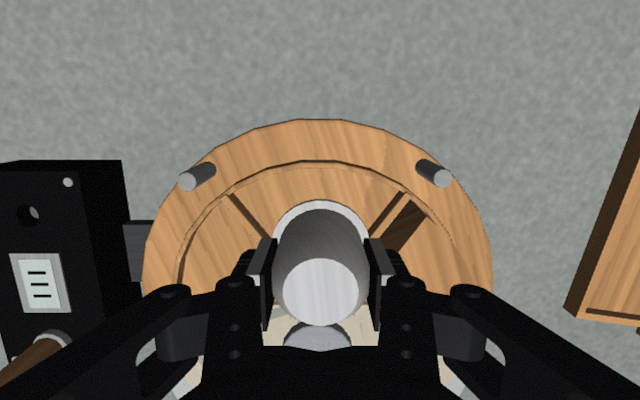

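Capsule C hangs upright and centred in the bay, with the dividers even at about (250,215) and (390,215). I'll lower it and release.

>>> {"fn": "servo_tool", "kwargs": {
  "series": [
    [[0,-0.001,-0.03,0,0,0,0.4],[0,-0.001,-0.055,0,0,0,0.4],[0,-0.001,-0.07,0,0,0,0.4],[0,-0.001,-0.077,0,0,0,0.4],[0,-0.001,-0.081,0,0,0,0.4],[0,-0.001,-0.082,0,0,0,0.4],[0,-0.001,-0.082,0,0,0,0.57],[0,-0.001,-0.082,0,0,0,0.57],[0,-0.001,-0.082,0,0,0,0.57],[0,-0.001,-0.082,0,0,0,0.57]]
  ]
}}

```text
time_s: 11.4
eef_pos: [515.5, 6.0, 53.5]
eef_rot: [0.0, -0.031, 1.0, 0.0]
ft_force: [-0.4, -0.4, -0.3]
gripper_width: 48.5
grip_force: 0.0
```

>>> {"fn": "servo_tool", "kwargs": {
  "series": [
    [[0,0,0.02,0,0,0,0.57],[0,0,0.05,0,0,0,0.57],[0,0,0.085,0,0,0,0.5],[-0.004,-0.015,0.1,0,0,0.12,0.4],[-0.009,-0.03,0.1,0,0,0.25,0.4],[-0.014,-0.05,0.08,0,0,0.38,0.4],[-0.019,-0.065,0.06,0,0,0.5,0.4],[-0.0215,-0.077,0.06,0,0,0.63,0.4],[-0.0215,-0.077,0.06,0,0,0.63,0.4],[-0.0215,-0.077,0.06,0,0,0.63,0.4]]
  ]
}}

```text
time_s: 12.4
eef_pos: [494.2, -70.6, 113.5]
eef_rot: [0.001, -0.337, 0.941, 0.0]
ft_force: [0.3, -0.6, 0.2]
gripper_width: 34.2
grip_force: 0.0
```

```bash
python3 - <<'E'
from h import *
st(); snap("wrist","w5.png")
E
```

```text
t 12.4 pos [494.2 -70.6 113.5] yaxis [-0.635  0.773  0.   ] zaxis [ 0.001  0.001 -1.   ] F [ 0.3 -0.6  0.2] w 34.2 j [ 0.19  0.75 -0.23  2.05  0.42  0.39  1.88]
```

View pics/w5.png

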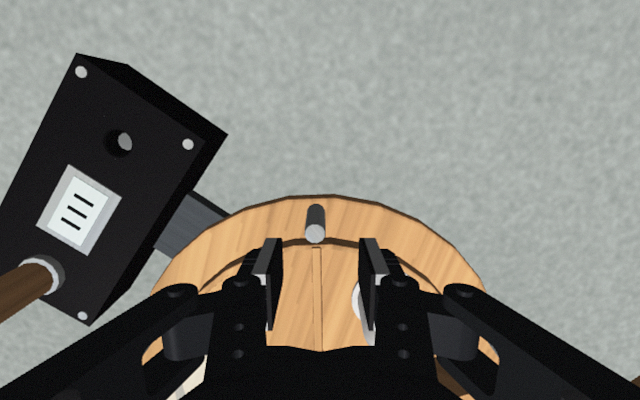

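The peg is centred at (316,232). Same turn again, then on to capsule D.

>>> {"fn": "servo_tool", "kwargs": {
  "series": [
    [[0,0,-0.02,0,0,0,0.4],[0,0,-0.04,0,0,0,0.4],[0,0,-0.0565,0,0,0,0.4],[0,0,-0.0565,0,0,0,0.2],[0,0,-0.0565,0,0,0,0.2],[0,0,-0.0565,0,0,0,0.2],[0,0,-0.0565,0,0,0,0.2],[0,0,-0.0565,0,0,0,0.2],[0,0,-0.0565,0,0,0,0.2],[0,0,-0.0565,0,0,0,0.2]]
  ]
}}

```text
time_s: 13.45
eef_pos: [493.8, -71.1, 57.0]
eef_rot: [0.0, -0.339, 0.941, -0.0]
ft_force: [0.4, -0.3, 0.3]
gripper_width: 17.5
grip_force: 0.0
```

>>> {"fn": "servo_tool", "kwargs": {
  "series": [
    [[-0.0077,0.0103,0,0,0,-0.1,0.2],[-0.0143,0.0212,0,0,0,-0.2,0.2],[-0.0197,0.0328,0,0,0,-0.3,0.2],[-0.024,0.0449,0,0,0,-0.4,0.2],[-0.0271,0.0573,0,0,0,-0.5,0.2],[-0.0289,0.07,0,0,0,-0.6,0.2],[-0.0294,0.0828,0,0,0,-0.7,0.2],[-0.0286,0.0955,0,0,0,-0.8,0.2],[-0.0266,0.1082,0,0,0,-0.9,0.2],[-0.0233,0.1205,0,0,0,-1.0,0.2]]
  ]
}}

```text
time_s: 14.45
eef_pos: [470.4, 49.4, 56.9]
eef_rot: [0.0, 0.156, 0.988, -0.0]
ft_force: [0.4, -1.7, 0.7]
gripper_width: 17.1
grip_force: 0.8
```

>>> {"fn": "servo_tool", "kwargs": {
  "series": [
    [[0.0038,0.0104,0,0,0,-0.086,0.2],[0.0084,0.0202,0,0,0,-0.171,0.2],[0.0138,0.0296,0,0,0,-0.257,0.2],[0.0138,0.0296,0,0,0,-0.257,0.15],[0.0138,0.0296,0,0,0,-0.257,0.15],[0.0138,0.0296,0,0,0,-0.257,0.15],[0.0138,0.0296,0,0,0,-0.257,0.15],[0.0138,0.0296,0,0,0,-0.257,0.4],[0.0138,0.0296,0,0,0,-0.257,0.4],[0.0138,0.0296,0,0,0,-0.257,0.4]]
  ]
}}

```text
time_s: 15.45
eef_pos: [484.1, 78.6, 56.8]
eef_rot: [-0.0, 0.279, 0.96, -0.0]
ft_force: [-0.3, -1.0, 0.1]
gripper_width: 34.2
grip_force: 0.0
```

>>> {"fn": "servo_tool", "kwargs": {
  "series": [
    [[0,0,0.04,0,0,0,0.4],[0,0,0.08,0,0,0,0.4],[0.01,0.036,0.12,0,0,0.09,0.75],[0.02,0.072,0.143,0,0,0.18,0.75],[0.03,0.108,0.143,0,0,0.27,0.75],[0.04,0.144,0.143,0,0,0.36,0.75],[0.05,0.18,0.143,0,0,0.45,0.75],[0.06,0.216,0.143,0,0,0.54,0.75],[0.068,0.25,0.143,0,0,0.627,0.75],[0.077,0.284,0.143,0,0,0.627,0.75]]
  ]
}}

```text
time_s: 16.45
eef_pos: [561.1, 364.0, 199.6]
eef_rot: [-0.0, -0.031, 1.0, -0.0]
ft_force: [0.5, -0.1, 0.5]
gripper_width: 64.0
grip_force: 0.0
```

>>> {"fn": "servo_tool", "kwargs": {
  "series": [
    [[0,0,0,0,0,0,0.75],[0,0,0,0,0,0,0.75],[0,0,0,0,0,0,0.75],[0,0,0,0,0,0,0.75],[0,0,0,0,0,0,0.75],[0,0,0,0,0,0,0.75],[0,0,0,0,0,0,0.75],[0,0,0,0,0,0,0.75],[0,0,0,0,0,0,0.75],[0,0,0,0,0,0,0.75]]
  ]
}}

```text
time_s: 17.45
eef_pos: [561.2, 363.2, 199.8]
eef_rot: [-0.0, -0.031, 1.0, 0.0]
ft_force: [0.7, -0.1, 0.2]
gripper_width: 64.1
grip_force: 0.0
```

```bash
cat >> h.py <<'E'
def pegs_top(name="top"):
    # peg tops (dark-grey spots) near radius 128, from given camera
    im,m=snap(name); c=(592.3,11.1); best=[]
    hsv=cv2.cvtColor(im,cv2.COLOR_BGR2HSV).astype(int)
    for a in np.arange(-180,180,1.0):
        v=[]
        for r in (125,128,131):
            q=proj(m,[c[0]-r*np.cos(np.radians(a)),c[1]+r*np.sin(np.radians(a)),72])
            u=np.round(q).astype(int)
            if 0<=u[0]<640 and 0<=u[1]<400: v.append(hsv[u[1],u[0],1])
        best.append((a,np.mean(v) if v else 255))
    b=np.array(best); lo=b[b[:,1]<70]; print("low-sat angles (toward +y from -x):",lo[:,0].astype(int).tolist())
E
python3 - <<'E'
from h import *
st(); pods("wrist"); pegs_top()
E
```

```text
t 17.45 pos [561.2 363.2 199.8] yaxis [-0.061  0.998  0.   ] zaxis [-0.  0. -1.] F [ 0.7 -0.1  0.2] w 64.1 j [-0.68  0.79  0.07  1.47 -0.06  0.88  1.04]
wrist [431.6 304.3  50. ] 266 [252.  14.]
wrist [435.2 386.6  50. ] 336 [362.  27.]
wrist [421.  395.3  50. ] 446 [375.   7.]
wrist [538.1 375.6  50. ] 120 [337. 161.]
wrist [544.2 351.   50. ] 74 [307. 167.]
wrist [561.6 368.6  50. ] 815 [327. 188.]
low-sat angles (toward +y from -x): [-180, -179, -178, -177, -176, -175, -174, -170, -169, -168, -167, -166, -164, -163, -162, -161, -160, -159, -158, -156, -155, -154, -153, -152, -151, -149, -146, -145, -144, -141, -140, -138, -136, -134, -132, -130, -115, -114, -113, -112, -111, -110, -42, -41, -40, -39, -38, 29, 30, 31, 32, 33, 34, 102, 103, 104, 105, 106, 107, 125, 129, 141, 142, 144, 145, 146, 147, 149, 150, 152, 153, 155, 156, 158, 159, 160, 161, 162, 163, 164, 167, 168, 169, 170, 173, 174, 175, 176, 177, 178, 179]
```

>>> {"fn": "servo_tool", "kwargs": {
  "series": [
    [[0,0.005,-0.04,0,0,0,0.65],[0,0.0054,-0.08,0,0,0,0.65],[0,0.0054,-0.12,0,0,0,0.65],[0,0.0054,-0.155,0,0,0,0.65],[0,0.0054,-0.174,0,0,0,0.65],[0,0.0054,-0.174,0,0,0,0.65],[0,0.0054,-0.174,0,0,0,0.4],[0,0.0054,-0.174,0,0,0,0.4],[0,0.0054,-0.174,0,0,0,0.4],[0,0.0054,-0.174,0,0,0,0.4]]
  ]
}}

```text
time_s: 18.55
eef_pos: [562.2, 369.2, 27.6]
eef_rot: [0.001, -0.031, 1.0, 0.001]
ft_force: [-0.0, 0.7, 4.3]
gripper_width: 38.3
grip_force: 60.6
```

>>> {"fn": "servo_tool", "kwargs": {
  "series": [
    [[0,0,0,0,0,0,0.4],[0,0,0.03,0,0,0,0.4],[0,0,0.06,0,0,0,0.4],[0,0,0.09,0,0,0,0.4],[0,0,0.109,0,0,0,0.4],[-0.005,-0.042,0.109,0,0,0,0.4],[-0.01,-0.084,0.109,0,0,0,0.4],[-0.015,-0.126,0.109,0,0,0,0.4],[-0.02,-0.168,0.109,0,0,0,0.4],[-0.025,-0.21,0.109,0,0,0,0.4]]
  ]
}}

```text
time_s: 19.55
eef_pos: [536.0, 157.0, 135.3]
eef_rot: [0.0, -0.031, 1.0, 0.0]
ft_force: [0.5, -0.1, -1.0]
gripper_width: 38.3
grip_force: 60.3
```

>>> {"fn": "servo_tool", "kwargs": {
  "series": [
    [[-0.005,-0.038,0,0,0,0,0.4],[-0.01,-0.076,0,0,0,0,0.4],[-0.015,-0.114,0,0,0,0,0.4],[-0.019,-0.152,0,0,0,0,0.4],[-0.019,-0.152,0,0,0,0,0.4],[-0.019,-0.152,0,0,0,0,0.4],[-0.019,-0.152,0,0,0,0,0.4],[-0.019,-0.152,0,0,0,0,0.4],[-0.019,-0.152,0,0,0,0,0.4],[-0.019,-0.152,0,0,0,0,0.4]]
  ]
}}

```text
time_s: 20.55
eef_pos: [517.3, 7.4, 134.8]
eef_rot: [0.0, -0.031, 1.0, 0.0]
ft_force: [0.1, 0.7, -0.5]
gripper_width: 38.1
grip_force: 60.4
```

```bash
python3 - <<'E'
from h import *
st(); snap("wrist","w6.png"); pods("top")
E
```

```text
t 20.55 pos [517.3   7.4 134.8] yaxis [-0.063  0.998  0.   ] zaxis [-0.  0. -1.] F [ 0.1  0.7 -0.5] w 38.1 j [-0.09  0.72 -0.03  1.99  0.05  0.43  1.48]
top [413.  395.5  50. ] 56 [195. 256.]
top [405.2 294.   50. ] 59 [228. 259.]
```

>>> {"fn": "servo_tool", "kwargs": {
  "series": [
    [[0,-0.001,-0.03,0,0,0,0.4],[0,-0.001,-0.055,0,0,0,0.4],[0,-0.001,-0.07,0,0,0,0.4],[0,-0.001,-0.077,0,0,0,0.4],[0,-0.001,-0.081,0,0,0,0.4],[0,-0.001,-0.083,0,0,0,0.4],[0,-0.001,-0.083,0,0,0,0.57],[0,-0.001,-0.083,0,0,0,0.57],[0,-0.001,-0.083,0,0,0,0.57],[0,-0.001,-0.083,0,0,0,0.57]]
  ]
}}

```text
time_s: 21.65
eef_pos: [517.5, 5.5, 52.2]
eef_rot: [0.0, -0.031, 1.0, 0.0]
ft_force: [-0.2, -0.8, 0.1]
gripper_width: 48.6
grip_force: 0.0
```

>>> {"fn": "servo_tool", "kwargs": {
  "series": [
    [[0,0,0.02,0,0,0,0.57],[0,0,0.05,0,0,0,0.57],[0,0,0.085,0,0,0,0.5],[-0.004,-0.015,0.1,0,0,0.12,0.4],[-0.009,-0.03,0.1,0,0,0.25,0.4],[-0.014,-0.05,0.08,0,0,0.38,0.4],[-0.019,-0.065,0.06,0,0,0.5,0.4],[-0.0235,-0.077,0.06,0,0,0.63,0.4],[-0.0235,-0.077,0.06,0,0,0.63,0.4],[-0.0235,-0.077,0.06,0,0,0.63,0.4]]
  ]
}}

```text
time_s: 22.65
eef_pos: [494.2, -71.2, 112.1]
eef_rot: [0.001, -0.337, 0.941, 0.0]
ft_force: [-0.5, 0.8, 0.5]
gripper_width: 34.5
grip_force: 0.0
```

>>> {"fn": "servo_tool", "kwargs": {
  "series": [
    [[0,0,-0.02,0,0,0,0.4],[0,0,-0.04,0,0,0,0.4],[0,0,-0.055,0,0,0,0.4],[0,0,-0.055,0,0,0,0.2],[0,0,-0.055,0,0,0,0.2],[0,0,-0.055,0,0,0,0.2],[0,0,-0.055,0,0,0,0.2],[0,0,-0.055,0,0,0,0.2],[0,0,-0.055,0,0,0,0.2],[0,0,-0.055,0,0,0,0.2]]
  ]
}}

```text
time_s: 23.65
eef_pos: [493.8, -71.5, 57.0]
eef_rot: [0.0, -0.339, 0.941, -0.0]
ft_force: [-0.7, -0.7, -0.3]
gripper_width: 16.8
grip_force: 0.0
```

```bash
python3 - <<'E'
from h import *
st()
E
```

```text
t 23.65 pos [493.8 -71.5  57. ] yaxis [-0.637  0.771 -0.   ] zaxis [ 0.  0. -1.] F [-0.7 -0.7 -0.3] w 16.8 j [ 0.12  0.85 -0.11  2.07  0.38  0.23  1.94]
```

>>> {"fn": "servo_tool", "kwargs": {
  "series": [
    [[-0.0077,0.0113,0,0,0,-0.1,0.2],[-0.0143,0.0222,0,0,0,-0.2,0.2],[-0.0197,0.0338,0,0,0,-0.3,0.2],[-0.024,0.0459,0,0,0,-0.4,0.2],[-0.0271,0.0583,0,0,0,-0.5,0.2],[-0.0289,0.071,0,0,0,-0.6,0.2],[-0.0294,0.0838,0,0,0,-0.7,0.2],[-0.0286,0.0965,0,0,0,-0.8,0.2],[-0.0266,0.1092,0,0,0,-0.9,0.2],[-0.0233,0.1215,0,0,0,-1.0,0.2]]
  ]
}}

```text
time_s: 24.65
eef_pos: [470.5, 49.9, 56.9]
eef_rot: [0.0, 0.156, 0.988, -0.0]
ft_force: [-0.4, -2.2, 0.4]
gripper_width: 16.9
grip_force: 0.8
```

>>> {"fn": "servo_tool", "kwargs": {
  "series": [
    [[0.0038,0.0104,0,0,0,-0.086,0.2],[0.0084,0.0202,0,0,0,-0.171,0.2],[0.0138,0.0296,0,0,0,-0.257,0.2],[0.0138,0.0296,0,0,0,-0.257,0.15],[0.0138,0.0296,0,0,0,-0.257,0.15],[0.0138,0.0296,0,0,0,-0.257,0.15],[0.0138,0.0296,0,0,0,-0.257,0.15],[0.0138,0.0296,0,0,0,-0.257,0.4],[0.0138,0.0296,0,0,0,-0.257,0.4],[0.0138,0.0296,0,0,0,-0.257,0.4]]
  ]
}}

```text
time_s: 25.65
eef_pos: [484.1, 79.1, 56.8]
eef_rot: [-0.0, 0.279, 0.96, -0.0]
ft_force: [0.0, -0.2, 0.5]
gripper_width: 34.6
grip_force: 0.0
```

>>> {"fn": "servo_tool", "kwargs": {
  "series": [
    [[0,0,0.04,0,0,0,0.4],[0,0,0.08,0,0,0,0.4],[-0.012,0.03,0.12,0,0,0.09,0.75],[-0.024,0.06,0.143,0,0,0.18,0.75],[-0.036,0.09,0.143,0,0,0.27,0.75],[-0.048,0.12,0.143,0,0,0.36,0.75],[-0.06,0.15,0.143,0,0,0.45,0.75],[-0.072,0.18,0.143,0,0,0.54,0.75],[-0.079,0.2,0.143,0,0,0.627,0.75],[-0.079,0.214,0.143,0,0,0.627,0.75]]
  ]
}}

```text
time_s: 26.65
eef_pos: [404.1, 294.9, 199.7]
eef_rot: [-0.001, -0.032, 0.999, 0.0]
ft_force: [0.4, -0.6, 0.9]
gripper_width: 64.2
grip_force: 0.0
```

>>> {"fn": "servo_tool", "kwargs": {
  "series": [
    [[0,0,0,0,0,0,0.75],[0,0,0,0,0,0,0.75],[0,0,0,0,0,0,0.75],[0,0,0,0,0,0,0.75],[0,0,0,0,0,0,0.75],[0,0,0,0,0,0,0.75],[0,0,0,0,0,0,0.75],[0,0,0,0,0,0,0.75],[0,0,0,0,0,0,0.75],[0,0,0,0,0,0,0.75]]
  ]
}}

```text
time_s: 27.65
eef_pos: [405.2, 293.6, 199.8]
eef_rot: [-0.0, -0.031, 1.0, 0.0]
ft_force: [-0.1, 0.1, -0.8]
gripper_width: 63.9
grip_force: 0.0
```

```bash
python3 - <<'E'
from h import *
st(); pods("wrist"); pegs_top()
E
```

```text
t 27.65 pos [405.2 293.6 199.8] yaxis [-0.061  0.998  0.   ] zaxis [-0.  0. -1.] F [-0.1  0.1 -0.8] w 63.9 j [-0.81  0.6   0.14  1.99 -0.15  0.56  1.07]
wrist [383.3 304.4  50. ] 110 [335. 163.]
wrist [385.6 278.1  50. ] 74 [303. 164.]
wrist [384.9 384.7  50. ] 54 [430. 170.]
wrist [405.  293.5  50. ] 797 [320. 187.]
wrist [412.7 394.5  50. ] 765 [437. 203.]
wrist [412.6 364.8  50. ] 44 [403. 201.]
low-sat angles (toward +y from -x): [-180, -179, -178, -177, -176, -175, -174, -171, -170, -169, -168, -167, -166, -164, -163, -162, -161, -158, -156, -155, -154, -153, -152, -151, -149, -146, -145, -144, -142, -141, -140, -139, -138, -136, -134, -132, -130, -128, -126, -124, -116, -115, -114, -113, -112, -111, -110, -42, -41, -40, -39, -38, 30, 31, 32, 33, 34, 102, 103, 104, 105, 106, 107, 125, 129, 139, 140, 141, 142, 147, 149, 150, 152, 153, 155, 156, 159, 162, 163, 164, 167, 168, 169, 170, 171, 174, 175, 176, 177, 178, 179]
```

>>> {"fn": "servo_tool", "kwargs": {
  "series": [
    [[0,0,-0.04,0,0,0,0.65],[0,0,-0.08,0,0,0,0.65],[0,0,-0.12,0,0,0,0.65],[0,0,-0.155,0,0,0,0.65],[0,0,-0.174,0,0,0,0.65],[0,0,-0.174,0,0,0,0.65],[0,0,-0.174,0,0,0,0.4],[0,0,-0.174,0,0,0,0.4],[0,0,-0.174,0,0,0,0.4],[0,0,-0.174,0,0,0,0.4]]
  ]
}}

```text
time_s: 28.75
eef_pos: [405.7, 294.1, 26.8]
eef_rot: [0.001, -0.031, 1.0, 0.001]
ft_force: [0.0, -0.1, -0.5]
gripper_width: 37.8
grip_force: 60.1
```

>>> {"fn": "servo_tool", "kwargs": {
  "series": [
    [[0,0,0,0,0,0,0.4],[0,0,0.03,0,0,0,0.4],[0,0,0.06,0,0,0,0.4],[0,0,0.09,0,0,0,0.4],[0,0,0.109,0,0,0,0.4],[0.014,-0.036,0.109,0,0,0,0.4],[0.028,-0.072,0.109,0,0,0,0.4],[0.042,-0.108,0.109,0,0,0,0.4],[0.056,-0.144,0.109,0,0,0,0.4],[0.07,-0.18,0.109,0,0,0,0.4]]
  ]
}}

```text
time_s: 29.75
eef_pos: [475.6, 112.2, 135.0]
eef_rot: [0.0, -0.031, 1.0, 0.0]
ft_force: [0.6, 0.8, -1.5]
gripper_width: 38.2
grip_force: 60.5
```

>>> {"fn": "servo_tool", "kwargs": {
  "series": [
    [[0.014,-0.036,0,0,0,0,0.4],[0.028,-0.072,0,0,0,0,0.4],[0.042,-0.107,0,0,0,0,0.4],[0.042,-0.107,0,0,0,0,0.4],[0.042,-0.107,0,0,0,0,0.4],[0.042,-0.107,0,0,0,0,0.4],[0.042,-0.107,0,0,0,0,0.4],[0.042,-0.107,0,0,0,0,0.4],[0.042,-0.107,0,0,0,0,0.4],[0.042,-0.107,0,0,0,0,0.4]]
  ]
}}

```text
time_s: 30.75
eef_pos: [517.2, 7.1, 134.8]
eef_rot: [-0.0, -0.031, 1.0, 0.0]
ft_force: [-0.7, -0.9, -0.4]
gripper_width: 38.5
grip_force: 60.5
```

```bash
python3 - <<'E'
from h import *
st(); pods("top")
E
```

```text
t 30.75 pos [517.2   7.1 134.8] yaxis [-0.062  0.998  0.   ] zaxis [-0.  0. -1.] F [-0.7 -0.9 -0.4] w 38.5 j [-0.11  0.72  0.01  1.99 -0.01  0.43  1.54]
top [413.2 395.7  50. ] 57 [195. 256.]
```

>>> {"fn": "servo_tool", "kwargs": {
  "series": [
    [[0,-0.001,-0.03,0,0,0,0.4],[0,-0.001,-0.055,0,0,0,0.4],[0,-0.001,-0.07,0,0,0,0.4],[0,-0.001,-0.077,0,0,0,0.4],[0,-0.001,-0.081,0,0,0,0.4],[0,-0.001,-0.083,0,0,0,0.4],[0,-0.001,-0.083,0,0,0,0.57],[0,-0.001,-0.083,0,0,0,0.57],[0,-0.001,-0.083,0,0,0,0.57],[0,-0.001,-0.083,0,0,0,0.57]]
  ]
}}

```text
time_s: 31.8
eef_pos: [517.5, 5.7, 52.2]
eef_rot: [0.0, -0.031, 1.0, 0.0]
ft_force: [0.0, 0.5, 0.0]
gripper_width: 48.9
grip_force: 0.0
```

>>> {"fn": "servo_tool", "kwargs": {
  "series": [
    [[0,0,0.02,0,0,0,0.57],[0,0,0.05,0,0,0,0.57],[0,0,0.085,0,0,0,0.5],[-0.004,-0.015,0.1,0,0,0.12,0.4],[-0.009,-0.03,0.1,0,0,0.25,0.4],[-0.014,-0.05,0.08,0,0,0.38,0.4],[-0.019,-0.065,0.06,0,0,0.5,0.4],[-0.0235,-0.0765,0.06,0,0,0.63,0.4],[-0.0235,-0.0765,0.06,0,0,0.63,0.4],[-0.0235,-0.0765,0.06,0,0,0.63,0.4]]
  ]
}}

```text
time_s: 32.8
eef_pos: [494.2, -70.6, 112.1]
eef_rot: [0.001, -0.337, 0.941, 0.0]
ft_force: [0.7, 0.2, 0.3]
gripper_width: 34.0
grip_force: 0.0
```

>>> {"fn": "servo_tool", "kwargs": {
  "series": [
    [[0,0,-0.02,0,0,0,0.4],[0,0,-0.04,0,0,0,0.4],[0,0,-0.055,0,0,0,0.4],[0,0,-0.055,0,0,0,0.2],[0,0,-0.055,0,0,0,0.2],[0,0,-0.055,0,0,0,0.2],[0,0,-0.055,0,0,0,0.2],[0,0,-0.055,0,0,0,0.2],[0,0,-0.055,0,0,0,0.2],[0,0,-0.055,0,0,0,0.2]]
  ]
}}

```text
time_s: 33.8
eef_pos: [493.8, -71.0, 57.0]
eef_rot: [0.0, -0.339, 0.941, -0.0]
ft_force: [-0.6, 0.4, -0.6]
gripper_width: 17.3
grip_force: 0.0
```

```bash
python3 - <<'E'
from h import *
st()
E
```

```text
t 33.8 pos [493.8 -71.   57. ] yaxis [-0.637  0.771 -0.   ] zaxis [ 0.  0. -1.] F [-0.6  0.4 -0.6] w 17.3 j [ 0.11  0.85 -0.09  2.07  0.31  0.23  2.  ]
```

>>> {"fn": "servo_tool", "kwargs": {
  "series": [
    [[-0.0077,0.0108,0,0,0,-0.1,0.2],[-0.0143,0.0217,0,0,0,-0.2,0.2],[-0.0197,0.0333,0,0,0,-0.3,0.2],[-0.024,0.0454,0,0,0,-0.4,0.2],[-0.0271,0.0578,0,0,0,-0.5,0.2],[-0.0289,0.0705,0,0,0,-0.6,0.2],[-0.0294,0.0833,0,0,0,-0.7,0.2],[-0.0286,0.096,0,0,0,-0.8,0.2],[-0.0266,0.1087,0,0,0,-0.9,0.2],[-0.0233,0.121,0,0,0,-1.0,0.2]]
  ]
}}

```text
time_s: 34.8
eef_pos: [470.6, 50.0, 56.9]
eef_rot: [0.0, 0.156, 0.988, -0.0]
ft_force: [0.1, -2.0, 0.4]
gripper_width: 17.2
grip_force: 0.8
```

>>> {"fn": "servo_tool", "kwargs": {
  "series": [
    [[0.0038,0.0104,0,0,0,-0.086,0.2],[0.0084,0.0202,0,0,0,-0.171,0.2],[0.0138,0.0296,0,0,0,-0.257,0.2],[0.0138,0.0296,0,0,0,-0.257,0.15],[0.0138,0.0296,0,0,0,-0.257,0.15],[0.0138,0.0296,0,0,0,-0.257,0.15],[0.0138,0.0296,0,0,0,-0.257,0.15],[0.0138,0.0296,0,0,0,-0.257,0.4],[0.0138,0.0296,0,0,0,-0.257,0.4],[0.0138,0.0296,0,0,0,-0.257,0.4]]
  ]
}}

```text
time_s: 35.8
eef_pos: [484.1, 79.2, 56.8]
eef_rot: [-0.0, 0.279, 0.96, -0.0]
ft_force: [-0.7, -0.4, -0.0]
gripper_width: 34.2
grip_force: 0.0
```

>>> {"fn": "servo_tool", "kwargs": {
  "series": [
    [[0,0,0.04,0,0,0,0.4],[0,0,0.08,0,0,0,0.4],[-0.01,0.038,0.12,0,0,0.09,0.75],[-0.02,0.076,0.143,0,0,0.18,0.75],[-0.03,0.114,0.143,0,0,0.27,0.75],[-0.04,0.152,0.143,0,0,0.36,0.75],[-0.05,0.19,0.143,0,0,0.45,0.75],[-0.058,0.23,0.143,0,0,0.54,0.75],[-0.065,0.27,0.143,0,0,0.627,0.75],[-0.071,0.31,0.143,0,0,0.627,0.75]]
  ]
}}

```text
time_s: 36.8
eef_pos: [412.5, 390.9, 199.8]
eef_rot: [-0.0, -0.032, 1.0, -0.0]
ft_force: [0.1, -1.2, -0.9]
gripper_width: 64.3
grip_force: 0.0
```

>>> {"fn": "servo_tool", "kwargs": {
  "series": [
    [[0,0.005,0,0,0,0,0.75],[0,0.005,0,0,0,0,0.75],[0,0.005,0,0,0,0,0.75],[0,0.005,0,0,0,0,0.75],[0,0.005,0,0,0,0,0.75],[0,0.005,0,0,0,0,0.75],[0,0.005,0,0,0,0,0.75],[0,0.005,0,0,0,0,0.75],[0,0.005,0,0,0,0,0.75],[0,0.005,0,0,0,0,0.75]]
  ]
}}

```text
time_s: 37.8
eef_pos: [413.2, 394.8, 199.8]
eef_rot: [-0.0, -0.031, 1.0, 0.0]
ft_force: [-0.8, -0.1, 0.0]
gripper_width: 64.0
grip_force: 0.0
```

```bash
python3 - <<'E'
from h import *
st(); im,m=pods("wrist"); cv2.imwrite("pics/w7.png",im); pegs_top()
E
```

```text
t 37.8 pos [413.2 394.8 199.8] yaxis [-0.061  0.998  0.   ] zaxis [-0.  0. -1.] F [-0.8 -0.1  0. ] w 64.0 j [-0.97  0.68  0.22  1.79 -0.21  0.69  1.  ]
wrist [391.5 406.5  50. ] 93 [336. 163.]
wrist [412.8 394.7  50. ] 788 [320. 187.]
low-sat angles (toward +y from -x): [-180, -179, -178, -177, -176, -175, -174, -172, -171, -170, -169, -168, -167, -166, -164, -163, -162, -161, -160, -159, -158, -155, -153, -152, -149, -147, -146, -145, -144, -142, -141, -140, -134, -132, -130, -121, -119, -116, -115, -114, -113, -112, -111, -110, -109, -42, -41, -40, -39, -38, 30, 31, 32, 33, 34, 102, 103, 104, 105, 106, 107, 125, 144, 145, 146, 147, 150, 152, 153, 155, 156, 159, 160, 161, 162, 163, 164, 165, 167, 168, 169, 170, 171, 173, 174, 175, 176, 177, 178, 179]
```

View pics/w7.png

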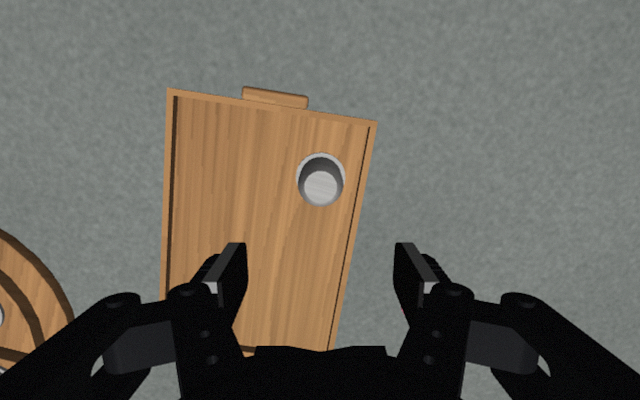

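One capsule is left in the tray, at (320,180), about 41 mm from the wall. I'm grasping it with a narrower opening.

>>> {"fn": "servo_tool", "kwargs": {
  "series": [
    [[0,0,-0.04,0,0,0,0.6],[0,0,-0.08,0,0,0,0.6],[0,0,-0.12,0,0,0,0.6],[0,0,-0.155,0,0,0,0.6],[0,0,-0.172,0,0,0,0.6],[0,0,-0.172,0,0,0,0.6],[0,0,-0.172,0,0,0,0.4],[0,0,-0.172,0,0,0,0.4],[0,0,-0.172,0,0,0,0.4],[0,0,-0.172,0,0,0,0.4]]
  ]
}}

```text
time_s: 38.9
eef_pos: [413.7, 395.3, 28.8]
eef_rot: [0.001, -0.031, 1.0, 0.001]
ft_force: [-0.7, 0.3, -0.3]
gripper_width: 38.1
grip_force: 60.1
```

>>> {"fn": "servo_tool", "kwargs": {
  "series": [
    [[0,0,0,0,0,0,0.4],[0,0,0.03,0,0,0,0.4],[0,0,0.06,0,0,0,0.4],[0,0,0.09,0,0,0,0.4],[0,0,0.107,0,0,0,0.4],[0.011,-0.04,0.107,0,0,0,0.4],[0.022,-0.08,0.107,0,0,0,0.4],[0.033,-0.12,0.107,0,0,0,0.4],[0.044,-0.16,0.107,0,0,0,0.4],[0.055,-0.2,0.107,0,0,0,0.4]]
  ]
}}

```text
time_s: 39.9
eef_pos: [468.6, 193.2, 135.2]
eef_rot: [0.0, -0.031, 1.0, 0.0]
ft_force: [-0.3, -1.0, -0.7]
gripper_width: 38.1
grip_force: 60.3
```

>>> {"fn": "servo_tool", "kwargs": {
  "series": [
    [[0.01,-0.038,0,0,0,0,0.4],[0.02,-0.076,0,0,0,0,0.4],[0.03,-0.114,0,0,0,0,0.4],[0.04,-0.152,0,0,0,0,0.4],[0.0475,-0.1885,0,0,0,0,0.4],[0.0475,-0.1885,0,0,0,0,0.4],[0.0475,-0.1885,0,0,0,0,0.4],[0.0475,-0.1885,0,0,0,0,0.4],[0.0475,-0.1885,0,0,0,0,0.4],[0.0475,-0.1885,0,0,0,0,0.4]]
  ]
}}

```text
time_s: 40.9
eef_pos: [515.6, 7.7, 134.8]
eef_rot: [-0.0, -0.032, 0.999, 0.0]
ft_force: [-0.4, -0.0, -0.8]
gripper_width: 38.3
grip_force: 60.4
```

```bash
python3 - <<'E'
from h import *
st(); pods("top")
E
```

```text
t 40.9 pos [515.6   7.7 134.8] yaxis [-0.064  0.998  0.001] zaxis [-0.     0.001 -1.   ] F [-0.4 -0.  -0.8] w 38.3 j [-0.13  0.72  0.05  2.   -0.07  0.43  1.6 ]
```

>>> {"fn": "servo_tool", "kwargs": {
  "series": [
    [[0,-0.001,-0.03,0,0,0,0.4],[0,-0.001,-0.055,0,0,0,0.4],[0,-0.001,-0.07,0,0,0,0.4],[0,-0.001,-0.077,0,0,0,0.4],[0,-0.001,-0.08,0,0,0,0.4],[0,-0.001,-0.0815,0,0,0,0.4],[0,-0.001,-0.0815,0,0,0,0.57],[0,-0.001,-0.0815,0,0,0,0.57],[0,-0.001,-0.0815,0,0,0,0.57],[0,-0.001,-0.0815,0,0,0,0.57]]
  ]
}}

```text
time_s: 41.95
eef_pos: [515.9, 5.2, 53.7]
eef_rot: [0.0, -0.031, 1.0, 0.0]
ft_force: [-0.6, 0.0, 0.1]
gripper_width: 49.0
grip_force: 0.0
```

>>> {"fn": "servo_tool", "kwargs": {
  "series": [
    [[0,0,0.02,0,0,0,0.57],[0,0,0.05,0,0,0,0.57],[0,0,0.085,0,0,0,0.5],[-0.004,-0.015,0.1,0,0,0.12,0.4],[-0.009,-0.03,0.1,0,0,0.25,0.4],[-0.014,-0.05,0.08,0,0,0.38,0.4],[-0.019,-0.065,0.06,0,0,0.5,0.4],[-0.0215,-0.077,0.06,0,0,0.63,0.4],[-0.0215,-0.077,0.06,0,0,0.63,0.4],[-0.0215,-0.077,0.06,0,0,0.63,0.4]]
  ]
}}

```text
time_s: 42.95
eef_pos: [494.6, -71.5, 113.6]
eef_rot: [0.0, -0.337, 0.941, 0.0]
ft_force: [0.1, -0.3, -0.3]
gripper_width: 34.1
grip_force: 0.0
```

>>> {"fn": "servo_tool", "kwargs": {
  "series": [
    [[0,0,-0.02,0,0,0,0.4],[0,0,-0.04,0,0,0,0.4],[0,0,-0.0565,0,0,0,0.4],[0,0,-0.0565,0,0,0,0.2],[0,0,-0.0565,0,0,0,0.2],[0,0,-0.0565,0,0,0,0.2],[0,0,-0.0565,0,0,0,0.2],[0,0,-0.0565,0,0,0,0.2],[0,0,-0.0565,0,0,0,0.2],[0,0,-0.0565,0,0,0,0.2]]
  ]
}}

```text
time_s: 43.95
eef_pos: [494.3, -71.9, 57.0]
eef_rot: [0.0, -0.339, 0.941, -0.0]
ft_force: [0.0, 0.9, 0.2]
gripper_width: 17.2
grip_force: 0.0
```

```bash
python3 - <<'E'
from h import *
st()
E
```

```text
t 43.95 pos [494.3 -71.9  57. ] yaxis [-0.637  0.771 -0.   ] zaxis [ 0.  0. -1.] F [0.  0.9 0.2] w 17.2 j [ 0.09  0.85 -0.07  2.07  0.24  0.22  2.08]
```

>>> {"fn": "servo_tool", "kwargs": {
  "series": [
    [[-0.0083,0.0117,0,0,0,-0.1,0.2],[-0.0149,0.0226,0,0,0,-0.2,0.2],[-0.0203,0.0342,0,0,0,-0.3,0.2],[-0.0246,0.0463,0,0,0,-0.4,0.2],[-0.0277,0.0587,0,0,0,-0.5,0.2],[-0.0295,0.0714,0,0,0,-0.6,0.2],[-0.03,0.0842,0,0,0,-0.7,0.2],[-0.0292,0.0969,0,0,0,-0.8,0.2],[-0.0272,0.1096,0,0,0,-0.9,0.2],[-0.0239,0.1219,0,0,0,-1.0,0.2]]
  ]
}}

```text
time_s: 44.95
eef_pos: [470.5, 50.0, 56.9]
eef_rot: [0.0, 0.156, 0.988, -0.0]
ft_force: [1.2, -2.3, 1.0]
gripper_width: 17.2
grip_force: 0.8
```

>>> {"fn": "servo_tool", "kwargs": {
  "series": [
    [[0.0038,0.0104,0,0,0,-0.086,0.2],[0.0084,0.0202,0,0,0,-0.171,0.2],[0.0138,0.0296,0,0,0,-0.257,0.2],[0.0138,0.0296,0,0,0,-0.257,0.14],[0.0138,0.0296,0,0,0,-0.257,0.14],[0.0138,0.0296,0,0,0,-0.257,0.14],[0.0138,0.0296,0,0,0,-0.257,0.14],[0.0138,0.0296,0,0,0,-0.257,0.4],[0.0138,0.0296,0,0,0,-0.257,0.4],[0.0138,0.0296,0,0,0,-0.257,0.4]]
  ]
}}

```text
time_s: 45.95
eef_pos: [484.0, 79.2, 56.8]
eef_rot: [-0.0, 0.279, 0.96, -0.0]
ft_force: [0.8, 0.6, 0.6]
gripper_width: 34.1
grip_force: 0.0
```

>>> {"fn": "servo_tool", "kwargs": {
  "series": [
    [[0,0,0.04,0,0,0,0.4],[0,0,0.08,0,0,0,0.4],[-0.008,-0.02,0.12,0,0,0.09,0.6],[-0.016,-0.04,0.16,0,0,0.18,0.6],[-0.024,-0.06,0.2,0,0,0.27,0.6],[-0.032,-0.08,0.24,0,0,0.36,0.6],[-0.04,-0.1,0.243,0,0,0.45,0.6],[-0.048,-0.12,0.243,0,0,0.54,0.6],[-0.054,-0.14,0.243,0,0,0.627,0.6],[-0.054,-0.14,0.243,0,0,0.627,0.6]]
  ]
}}

```text
time_s: 46.95
eef_pos: [428.6, -63.2, 300.0]
eef_rot: [-0.0, -0.028, 1.0, -0.0]
ft_force: [-0.0, 0.4, 0.3]
gripper_width: 51.3
grip_force: 0.0
```

>>> {"fn": "servo_tool", "kwargs": {
  "series": [
    [[0,0,0,0,0,0,0.6],[0,0,0,0,0,0,0.6],[0,0,0,0,0,0,0.6],[0,0,0,0,0,0,0.6],[0,0,0,0,0,0,0.6],[0,0,0,0,0,0,0.6],[0,0,0,0,0,0,0.6],[0,0,0,0,0,0,0.6],[0,0,0,0,0,0,0.6],[0,0,0,0,0,0,0.6]]
  ]
}}

```text
time_s: 47.95
eef_pos: [430.1, -60.3, 299.8]
eef_rot: [0.0, -0.031, 1.0, 0.0]
ft_force: [0.4, -0.8, -0.3]
gripper_width: 51.6
grip_force: 0.0
```

```bash
python3 - <<'E'
from h import *
st(); im,m=snap("wrist","w8.png"); np.save("w8.npy",m["extrinsics"])
c=im[120:320,60:460]; cv2.imwrite("pics/w8c.png",cv2.resize(c,(800,400),interpolation=cv2.INTER_CUBIC))
E
```

```text
t 47.95 pos [430.1 -60.3 299.8] yaxis [-0.061  0.998  0.   ] zaxis [ 0.  0. -1.] F [ 0.4 -0.8 -0.3] w 51.6 j [-0.14  0.37  0.24  2.04 -0.13  0.75  1.81]
```

View pics/w8c.png

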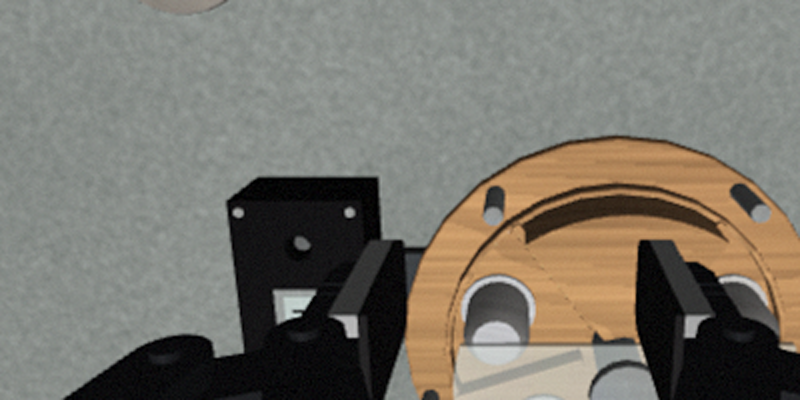

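The block is at the front, with the capsules in bays 1 and 4 either side of it. The peg tops are at (494,215) and (761,213). Now I'll check the wheel angle.

```bash
python3 - <<'E'
from h import *
m=vision.camera_model("wrist"); m["extrinsics"]=np.load("w8.npy")
f=lambda u,v,z: ray(m,(60+u/2,120+v/2),z)
p1=f(494,215,72);p2=f(761,213,72);e1=f(458,345,86);e2=f(640,345,86);b=f(299,244,50);s1=f(238,213,50);s2=f(350,213,50)
print(p1,p2,b,s1,s2)
for n,a,c in (("peg",p1,p2),("edge",e1,e2),("scr",s1,s2)):
    d=c-a; print(n,np.arctan2(-d[0],d[1]))
im=cv2.imread("pics/top0.png")
# wood sockets: stylus top from top camera (z=110) and base
hsv=cv2.cvtColor(im,cv2.COLOR_BGR2HSV)[160:235,365:410]
mk=((hsv[...,1]>60)&(hsv[...,2]>70)).astype(np.uint8); n,l,s,c=cv2.connectedComponentsWithStats(mk)
m=vision.camera_model("top")
for i in range(1,n):
    if s[i][4]>8: print(c[i]+[365,160],s[i],ray(m,c[i]+[365,160],110))
E
```

```text
[495.25313235 -71.11057978  72.        ] [484.99871268  77.7871719   72.        ] [ 528.86078961 -187.50624801   50.        ] [ 511.26896103 -223.15846196   50.        ] [ 507.23084904 -156.8460123    50.        ]
peg 0.06876029738846913
edge 0.06080585385217992
scr 0.06082012772155711
[388.86666667 180.91111111] [20 18  8  7 45] [ 629.94811529 -180.9690413   110.        ]
[365.45238095 197.69047619] [ 0 26  3 24 42] [ 581.53934444 -112.48470685  110.        ]
```

The wheel is within 0.01 rad of closed. Now for the stylus.

>>> {"fn": "servo_tool", "kwargs": {
  "series": [
    [[0.025,-0.015,0,0,0,0,0.5],[0.055,-0.033,0,0,0,0,0.5],[0.085,-0.051,0,0,0,0,0.5],[0.115,-0.07,0,0,0,0,0.5],[0.145,-0.088,-0.02,0,0,0,0.5],[0.17,-0.103,-0.04,0,0,0,0.5],[0.19,-0.115,-0.06,0,0,0,0.5],[0.199,-0.121,-0.07,0,0,0,0.5],[0.199,-0.121,-0.07,0,0,0,0.5],[0.199,-0.121,-0.07,0,0,0,0.5]]
  ]
}}

```text
time_s: 49.0
eef_pos: [628.5, -180.8, 230.2]
eef_rot: [-0.0, -0.031, 1.0, 0.0]
ft_force: [0.3, 0.5, -0.3]
gripper_width: 42.4
grip_force: 0.0
```

>>> {"fn": "servo_tool", "kwargs": {
  "series": [
    [[0,0,0,0,0,0,0.5],[0,0,0,0,0,0,0.5],[0,0,0,0,0,0,0.5],[0,0,0,0,0,0,0.5],[0,0,0,0,0,0,0.5],[0,0,0,0,0,0,0.5],[0,0,0,0,0,0,0.5],[0,0,0,0,0,0,0.5],[0,0,0,0,0,0,0.5],[0,0,0,0,0,0,0.5]]
  ]
}}

```text
time_s: 50.0
eef_pos: [629.1, -181.3, 229.8]
eef_rot: [-0.0, -0.031, 1.0, 0.0]
ft_force: [-0.1, 1.0, -0.6]
gripper_width: 43.0
grip_force: 0.0
```

```bash
python3 - <<'E'
from h import *
st(); im,m=snap("wrist"); np.save("w9.npy",m["extrinsics"]); cv2.imwrite("pics/w9raw.png",im)
c=im[60:360,190:450]; cv2.imwrite("pics/w9.png",cv2.resize(c,(520,600),interpolation=cv2.INTER_CUBIC))
E
```

```text
t 50.0 pos [ 629.1 -181.3  229.8] yaxis [-0.061  0.998  0.   ] zaxis [-0.  0. -1.] F [-0.1  1.  -0.6] w 43.0 j [ 0.1   0.75  0.21  1.49 -0.18  0.92  2.  ]
```

View pics/w9.png

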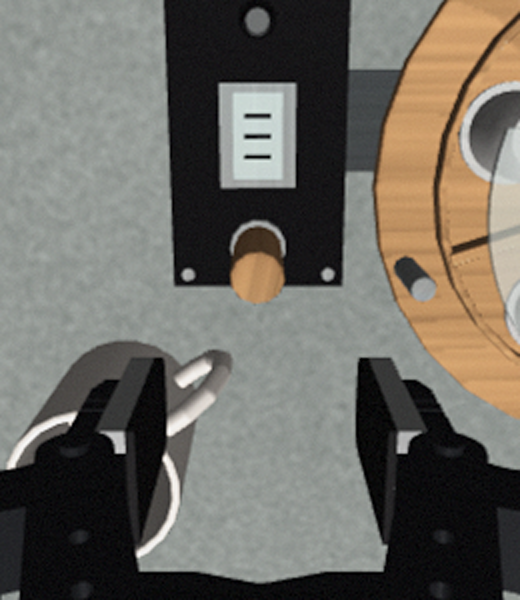

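Stylus top centre is at (257,275), collar centre at (258,245), the hole at (257,21) and the mug handle tip at (225,358).

```bash
python3 - <<'E'
from h import *
m=vision.camera_model("wrist"); m["extrinsics"]=np.load("w9.npy")
f=lambda u,v,z: ray(m,(190+u/2,60+v/2),z).round(1)
print("top",f(257,275,110),"collar",f(258,245,56),"hole",f(257,21,50),"handle",f(228,358,70),f(228,358,40),"mugrim",f(180,480,90), "scr",f(188,274,50),f(328,274,50))
E
```

```text
top [ 630.  -182.6  110. ] collar [ 630.1 -182.3   56. ] hole [ 533.2 -188.6   50. ] handle [ 680.7 -193.    70. ] [ 692.8 -193.8   40. ] mugrim [ 732.4 -211.1   90. ] scr [ 647.5 -214.5   50. ] [ 643.4 -148.4   50. ]
```

>>> {"fn": "servo_tool", "kwargs": {
  "series": [
    [[0.001,-0.001,-0.03,0,0,0,0.5],[0.001,-0.001,-0.06,0,0,0,0.5],[0.001,-0.001,-0.09,0,0,0,0.5],[0.001,-0.001,-0.12,0,0,0,0.5],[0.001,-0.001,-0.14,0,0,0,0.5],[0.001,-0.001,-0.15,0,0,0,0.5],[0.001,-0.001,-0.16,0,0,0,0.5],[0.001,-0.001,-0.16,0,0,0,0.5],[0.001,-0.001,-0.16,0,0,0,0.5],[0.001,-0.001,-0.16,0,0,0,0.5]]
  ]
}}

```text
time_s: 51.05
eef_pos: [630.9, -182.6, 71.0]
eef_rot: [0.001, -0.031, 1.0, -0.0]
ft_force: [0.4, 0.0, 0.2]
gripper_width: 42.6
grip_force: 0.0
```

>>> {"fn": "servo_tool", "kwargs": {
  "series": [
    [[0,0,0,0,0,0,0.4],[0,0,0,0,0,0,0.3],[0,0,0,0,0,0,0.2],[0,0,0,0,0,0,0.15],[0,0,0,0,0,0,0.15],[0,0,0,0,0,0,0.15],[0,0,0,0,0,0,0.15],[0,0,0,0,0,0,0.15],[0,0,0,0,0,0,0.15],[0,0,0,0,0,0,0.15]]
  ]
}}

```text
time_s: 52.05
eef_pos: [630.6, -182.3, 70.5]
eef_rot: [0.0, -0.031, 1.0, -0.0]
ft_force: [-1.4, -0.4, 6.3]
gripper_width: 20.3
grip_force: 58.5
```

>>> {"fn": "servo_tool", "kwargs": {
  "series": [
    [[0,0,0.01,0,0,0,0.15],[0,0,0.02,0,0,0,0.15],[0,0,0.03,0,0,0,0.15],[0,0,0.04,0,0,0,0.15],[0,0,0.05,0,0,0,0.15],[0,0,0.06,0,0,0,0.15],[0,0,0.06,0,0,0,0.15],[0,0,0.06,0,0,0,0.15],[0,0,0.06,0,0,0,0.15],[0,0,0.06,0,0,0,0.15]]
  ]
}}

```text
time_s: 53.05
eef_pos: [629.7, -182.1, 129.2]
eef_rot: [-0.001, -0.031, 1.0, 0.0]
ft_force: [-0.1, 0.4, -1.2]
gripper_width: 20.8
grip_force: 58.6
```

```bash
python3 - <<'E'
from h import *
st()
E
```

```text
t 53.05 pos [ 629.7 -182.1  129.2] yaxis [-0.061  0.998  0.001] zaxis [-0.001  0.    -1.   ] F [-0.1  0.4 -1.2] w 20.8 j [ 0.12  0.87  0.18  1.57 -0.21  0.72  2.02]
```

>>> {"fn": "servo_tool", "kwargs": {
  "series": [
    [[-0.012,-0.0007,0,0,0,0,0.15],[-0.027,-0.0015,0,0,0,0,0.15],[-0.042,-0.0025,0,0,0,0,0.15],[-0.057,-0.0035,0,0,0,0,0.15],[-0.072,-0.0045,0,0,0,0,0.15],[-0.087,-0.0053,0,0,0,0,0.15],[-0.0987,-0.0058,0,0,0,0,0.15],[-0.0987,-0.0058,0,0,0,0,0.15],[-0.0987,-0.0058,0,0,0,0,0.15],[-0.0987,-0.0058,0,0,0,0,0.15]]
  ]
}}

```text
time_s: 54.05
eef_pos: [532.5, -187.9, 129.8]
eef_rot: [0.001, -0.031, 1.0, -0.0]
ft_force: [-0.6, 0.5, -0.2]
gripper_width: 20.6
grip_force: 58.6
```

>>> {"fn": "servo_tool", "kwargs": {
  "series": [
    [[0,0,0,0,0,0,0.15],[0,0,-0.005,0,0,0,0.15],[0,0,-0.01,0,0,0,0.15],[0,0,-0.015,0,0,0,0.15],[0,0,-0.018,0,0,0,0.15],[0,0,-0.018,0,0,0,0.15],[0,0,-0.018,0,0,0,0.15],[0,0,-0.018,0,0,0,0.15],[0,0,-0.018,0,0,0,0.15],[0,0,-0.018,0,0,0,0.15]]
  ]
}}

```text
time_s: 55.05
eef_pos: [531.5, -188.1, 112.0]
eef_rot: [0.0, -0.031, 1.0, -0.0]
ft_force: [-0.2, -0.2, -0.6]
gripper_width: 20.6
grip_force: 58.6
```

```bash
python3 - <<'E'
from h import *
s=st(); im,m=snap("wrist"); np.save("w10.npy",m["extrinsics"]); cv2.imwrite("pics/w10raw.png",im)
p=s["eef_pos"]; print("tip proj",proj(m,[p[0],p[1],p[2]-50.5]),"hole",proj(m,[531,-187.9,50]))
u,v=proj(m,[531,-187.9,50]).astype(int); u0=max(u-75,0);v0=max(v-75,0)
print(u0,v0); c=im[v0:v0+150,u0:u0+150]; cv2.imwrite("pics/w10.png",cv2.resize(c,None,fx=4,fy=4,interpolation=cv2.INTER_CUBIC))
E
```

```text
t 55.05 pos [ 531.5 -188.1  112. ] yaxis [-0.061  0.998 -0.   ] zaxis [ 0. -0. -1.] F [-0.2 -0.2 -0.6] w 20.6 j [ 0.18  0.8   0.14  1.87 -0.21  0.48  2.09]
tip proj [320.23526563 227.71142924] hole [320.66810685 220.28884966]
245 145
```

View pics/w10.png

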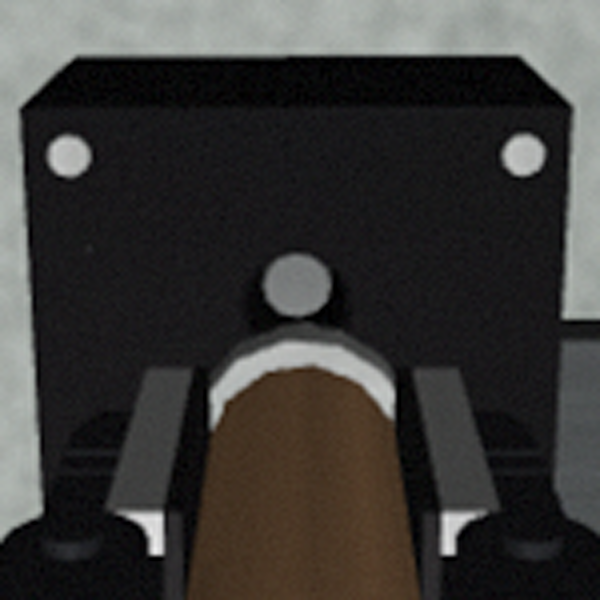

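The button disc is at crop (297,285), just ahead of the collar. The screws are at (69,156) and (523,156). Next I cast that onto z = 41.

```bash
python3 - <<'E'
from h import *
m=vision.camera_model("wrist"); m["extrinsics"]=np.load("w10.npy")
f=lambda u,v,z: ray(m,(245+u/4,145+v/4),z).round(1)
print("btn",f(297,285,41),"scr",f(69,156,50),f(523,156,50),"front edge",f(295,107,50))
E
```

```text
btn [ 531.5 -188.7   41. ] scr [ 510.9 -223.1   50. ] [ 506.9 -157.3   50. ] front edge [ 501.7 -190.8   50. ]
```

>>> {"fn": "servo_tool", "kwargs": {
  "series": [
    [[0,-0.0005,-0.004,0,0,0,0.15],[0,-0.0005,-0.008,0,0,0,0.15],[0,-0.0005,-0.012,0,0,0,0.15],[0,-0.0005,-0.015,0,0,0,0.15],[0,-0.0005,-0.018,0,0,0,0.15],[0,-0.0005,-0.02,0,0,0,0.15],[0,-0.0005,-0.022,0,0,0,0.15],[0,-0.0005,-0.022,0,0,0,0.15],[0,-0.0005,-0.022,0,0,0,0.15],[0,-0.0005,-0.022,0,0,0,0.15]]
  ]
}}

```text
time_s: 56.1
eef_pos: [531.4, -188.5, 90.0]
eef_rot: [0.0, -0.031, 1.0, 0.0]
ft_force: [-0.7, 0.5, 2.5]
gripper_width: 20.1
grip_force: 58.6
```

>>> {"fn": "servo_tool", "kwargs": {
  "series": [
    [[0,0,-0.0007,0,0,0,0.15],[0,0,-0.0014,0,0,0,0.15],[0,0,-0.0021,0,0,0,0.15],[0,0,-0.0028,0,0,0,0.15],[0,0,-0.003,0,0,0,0.15],[0,0,-0.003,0,0,0,0.15],[0,0,-0.003,0,0,0,0.15],[0,0,-0.003,0,0,0,0.15],[0,0,-0.003,0,0,0,0.15],[0,0,-0.003,0,0,0,0.15]]
  ]
}}

```text
time_s: 57.1
eef_pos: [531.5, -188.6, 86.8]
eef_rot: [0.0, -0.031, 1.0, 0.0]
ft_force: [-0.9, 1.5, 3.5]
gripper_width: 20.7
grip_force: 58.7
```

>>> {"fn": "servo_tool", "kwargs": {
  "series": [
    [[0,0,-0.0006,0,0,0,0.15],[0,0,-0.0012,0,0,0,0.15],[0,0,-0.0018,0,0,0,0.15],[0,0,-0.0022,0,0,0,0.15],[0,0,-0.0025,0,0,0,0.15],[0,0,-0.0025,0,0,0,0.15],[0,0,-0.0025,0,0,0,0.15],[0,0,-0.0025,0,0,0,0.15],[0,0,-0.0025,0,0,0,0.15],[0,0,-0.0025,0,0,0,0.15]]
  ]
}}

```text
time_s: 58.1
eef_pos: [531.7, -188.6, 85.7]
eef_rot: [0.0, -0.031, 1.0, 0.0]
ft_force: [-2.4, 1.8, 17.0]
gripper_width: 20.8
grip_force: 59.9
```

The button is at its stop: 17 N, with no further travel. I'll lift off and return the stylus.

>>> {"fn": "servo_tool", "kwargs": {
  "series": [
    [[0,0,0.008,0,0,0,0.15],[0,0,0.018,0,0,0,0.15],[0,0,0.03,0,0,0,0.15],[0,0,0.04,0,0,0,0.15],[0,0,0.046,0,0,0,0.15],[0.016,0.001,0.046,0,0,0,0.15],[0.032,0.002,0.046,0,0,0,0.15],[0.048,0.003,0.046,0,0,0,0.15],[0.064,0.004,0.046,0,0,0,0.15],[0.08,0.005,0.046,0,0,0,0.15]]
  ]
}}

```text
time_s: 59.1
eef_pos: [612.0, -183.4, 130.5]
eef_rot: [-0.0, -0.031, 1.0, 0.0]
ft_force: [0.4, 0.4, 0.5]
gripper_width: 20.7
grip_force: 58.6
```

>>> {"fn": "servo_tool", "kwargs": {
  "series": [
    [[0.01,0.0005,0,0,0,0,0.15],[0.0185,0.0013,0,0,0,0,0.15],[0.0185,0.0013,0,0,0,0,0.15],[0.0185,0.0013,0,0,0,0,0.15],[0.0185,0.0013,0,0,0,0,0.15],[0.0185,0.0013,0,0,0,0,0.15],[0.0185,0.0013,0,0,0,0,0.15],[0.0185,0.0013,0,0,0,0,0.15],[0.0185,0.0013,0,0,0,0,0.15],[0.0185,0.0013,0,0,0,0,0.15]]
  ]
}}

```text
time_s: 60.1
eef_pos: [629.9, -182.3, 130.3]
eef_rot: [-0.0, -0.031, 1.0, 0.0]
ft_force: [-0.9, -0.3, -1.3]
gripper_width: 21.0
grip_force: 58.6
```

```bash
python3 - <<'E'
from h import *
st()
E
```

```text
t 60.1 pos [ 629.9 -182.3  130.3] yaxis [-0.061  0.998  0.   ] zaxis [-0.  0. -1.] F [-0.9 -0.3 -1.3] w 21.0 j [ 0.12  0.87  0.18  1.57 -0.21  0.72  2.02]
```

Position matches the original socket pose. I'm lowering to just above the seat.

>>> {"fn": "servo_tool", "kwargs": {
  "series": [
    [[0,0,-0.01,0,0,0,0.15],[0,0,-0.02,0,0,0,0.15],[0,0,-0.028,0,0,0,0.15],[0,0,-0.034,0,0,0,0.15],[0,0,-0.04,0,0,0,0.15],[0,0,-0.046,0,0,0,0.15],[0,0,-0.052,0,0,0,0.15],[0,0,-0.056,0,0,0,0.15],[0,0,-0.057,0,0,0,0.15],[0,0,-0.057,0,0,0,0.15]]
  ]
}}

```text
time_s: 61.1
eef_pos: [629.9, -182.3, 73.2]
eef_rot: [-0.0, -0.031, 1.0, 0.0]
ft_force: [0.6, 0.2, -1.3]
gripper_width: 20.9
grip_force: 58.6
```

>>> {"fn": "servo_tool", "kwargs": {
  "series": [
    [[0,0,-0.0005,0,0,0,0.15],[0,0,-0.001,0,0,0,0.15],[0,0,-0.0015,0,0,0,0.15],[0,0,-0.002,0,0,0,0.15],[0,0,-0.002,0,0,0,0.15],[0,0,-0.002,0,0,0,0.15],[0,0,-0.002,0,0,0,0.15],[0,0,-0.002,0,0,0,0.15],[0,0,-0.002,0,0,0,0.15],[0,0,-0.002,0,0,0,0.15]]
  ]
}}

```text
time_s: 62.1
eef_pos: [629.9, -182.3, 71.3]
eef_rot: [0.0, -0.031, 1.0, 0.0]
ft_force: [0.2, -0.1, -0.5]
gripper_width: 20.5
grip_force: 58.6
```

>>> {"fn": "servo_tool", "kwargs": {
  "series": [
    [[0,0,-0.0005,0,0,0,0.15],[0,0,-0.001,0,0,0,0.15],[0,0,-0.0015,0,0,0,0.15],[0,0,-0.0015,0,0,0,0.15],[0,0,-0.0015,0,0,0,0.2],[0,0,-0.0015,0,0,0,0.26],[0,0,-0.0015,0,0,0,0.32],[0,0,-0.0015,0,0,0,0.4],[0,0,-0.0015,0,0,0,0.45],[0,0,-0.0015,0,0,0,0.45]]
  ]
}}

```text
time_s: 63.1
eef_pos: [629.9, -182.3, 69.7]
eef_rot: [-0.0, -0.031, 1.0, 0.0]
ft_force: [-1.2, 0.1, 0.0]
gripper_width: 38.6
grip_force: 0.0
```

>>> {"fn": "servo_tool", "kwargs": {
  "series": [
    [[0,0,0.01,0,0,0,0.45],[0,0,0.03,0,0,0,0.45],[0,0,0.06,0,0,0,0.45],[0,0,0.1,0,0,0,0.45],[0,0,0.13,0,0,0,0.45],[0,0,0.16,0,0,0,0.45],[0,0,0.16,0,0,0,0.45],[0,0,0.16,0,0,0,0.45],[0,0,0.16,0,0,0,0.45],[0,0,0.16,0,0,0,0.45]]
  ]
}}

```text
time_s: 64.1
eef_pos: [629.1, -182.0, 228.5]
eef_rot: [-0.001, -0.031, 1.0, 0.0]
ft_force: [0.6, 0.1, 0.5]
gripper_width: 38.4
grip_force: 0.0
```

```bash
python3 - <<'E'
from h import *
st(); im,m=snap("wrist"); a=cv2.imread("pics/w9raw.png"); 
def blob(im):
    hsv=cv2.cvtColor(im,cv2.COLOR_BGR2HSV); mk=((hsv[...,1]>60)&(hsv[...,2]>60)).astype(np.uint8)
    mk[:,:290]=0; mk[:,350:]=0; mk[:150]=0; mk[230:]=0
    ys,xs=np.nonzero(mk); return len(xs),xs.mean(),ys.mean(),xs.min(),xs.max(),ys.min(),ys.max()
print(blob(a),blob(im)); cv2.imwrite("pics/w11raw.png",im)
E0=np.load("w9.npy"); print((m["extrinsics"]-E0)[:3,3])
# bystander/scene change: compare top images outside tray/wheel/arm
t,_=snap("top","t9.png"); t0=cv2.imread("pics/top0.png")
d=(cv2.absdiff(t,t0).max(2)>45).astype(np.uint8); n,l,s,c=cv2.connectedComponentsWithStats(cv2.morphologyEx(d,cv2.MORPH_OPEN,np.ones((2,2))))
for i in range(1,n):
    if s[i][4]>12: print(s[i])
E
```

```text
t 64.1 pos [ 629.1 -182.   228.5] yaxis [-0.061  0.998  0.001] zaxis [-0.003  0.001 -1.   ] F [0.6 0.1 0.5] w 38.4 j [ 0.1   0.75  0.21  1.49 -0.18  0.92  2.  ]
(767, np.float64(318.8031290743155), np.float64(193.71707953063884), np.int64(305), np.int64(332), np.int64(173), np.int64(211)) (778, np.float64(319.94344473007715), np.float64(194.1259640102828), np.int64(306), np.int64(333), np.int64(174), np.int64(211))
[0.45986658 0.53471305 0.63236261]
[  340   118   127   282 15547]
[378 167   5   4  16]
[282 184   4   6  14]
[200 204  17  12 122]
[344 205  12   6  44]
[297 208  10   8  44]
[228 212  16  12 119]
[192 253  15  12 116]
[226 256  14  11 107]
[408 264   4   5  15]
[   0  337  112   63 3696]
```

>>> {"fn": "servo_tool", "kwargs": {
  "series": [
    [[-0.01,0.03,0.03,0,0,0,0.45],[-0.02,0.06,0.06,0,0,0,0.45],[-0.04,0.1,0.1,0,0,0,0.45],[-0.06,0.14,0.1,0,0,0,0.45],[-0.08,0.18,0.1,0,0,0,0.45],[-0.1,0.22,0.1,0,0,0,0.45],[-0.12,0.26,0.1,0,0,0,0.45],[-0.14,0.3,0.1,0,0,0,0.45],[-0.16,0.34,0.1,0,0,0,0.45],[-0.18,0.38,0.1,0,0,0,0.45]]
  ]
}}

```text
time_s: 65.2
eef_pos: [448.8, 199.1, 329.6]
eef_rot: [-0.0, -0.031, 1.0, -0.0]
ft_force: [-0.0, -0.2, 0.5]
gripper_width: 38.3
grip_force: 0.0
```

>>> {"fn": "servo_tool", "kwargs": {
  "series": [
    [[-0.01,0.03,0,0,0,0,0.45],[-0.02,0.06,0,0,0,0,0.45],[-0.03,0.09,0,0,0,0,0.45],[-0.04,0.12,0,0,0,0,0.45],[-0.05,0.15,0,0,0,0,0.45],[-0.05,0.18,0,0,0,0,0.45],[-0.05,0.2,0,0,0,0,0.45],[-0.05,0.2,0,0,0,0,0.45],[-0.05,0.2,0,0,0,0,0.45],[-0.05,0.2,0,0,0,0,0.45]]
  ]
}}

```text
time_s: 66.2
eef_pos: [400.3, 396.1, 329.6]
eef_rot: [-0.0, -0.03, 1.0, -0.001]
ft_force: [0.1, -0.0, 0.2]
gripper_width: 38.6
grip_force: 0.0
```

```bash
python3 - <<'E'
from h import *
st(); pegs_top(); t,_=snap("top","t10.png"); t0=cv2.imread("pics/top0.png")
d=(cv2.absdiff(t,t0).max(2)>45).astype(np.uint8); n,l,s,c=cv2.connectedComponentsWithStats(d)
for i in range(1,n):
    if s[i][4]>8: print(s[i])
a=cv2.imread("pics/w9raw.png")[100:155,298:340]; b=cv2.imread("pics/w11raw.png")[100:155,298:340]; print("display diff",cv2.absdiff(a,b).max(2).mean())
# bay occupancy under cover, compare brightness in top
E
```

```text
t 66.2 pos [400.3 396.1 329.6] yaxis [-0.059  0.998 -0.001] zaxis [-0.    -0.001 -1.   ] F [ 0.1 -0.   0.2] w 38.6 j [-1.01  0.52  0.24  1.65 -0.14  0.99  0.91]
low-sat angles (toward +y from -x): [-180, -179, -178, -177, -176, -175, -174, -170, -169, -168, -167, -166, -165, -164, -163, -162, -161, -160, -159, -158, -156, -155, -154, -153, -152, -151, -149, -146, -144, -141, -140, -139, -138, -134, -126, -115, -114, -113, -112, -111, -110, -42, -41, -40, -39, -38, 29, 30, 31, 32, 33, 34, 102, 103, 104, 105, 106, 107, 125, 141, 142, 144, 145, 146, 147, 152, 153, 155, 156, 158, 159, 160, 162, 163, 164, 165, 167, 168, 169, 170, 171, 172, 173, 174, 175, 176, 177, 178, 179]
[318 155   6   3  14]
[359 180   5   6  12]
[281 182   4   7  16]
[199 203  17  13 143]
[340 203  15   8  61]
[292 207  15   8  64]
[227 210  16  14 138]
[    0   246   174   154 14772]
[190 249  17  15 142]
[223 252  16  15 133]
[ 56 356   5  23  37]
display diff 16.738095238095237
```

```bash
python3 -c "
from rig import env
print(env.hand_in())"
```

```text
the job is handed in; nothing more can be done
None
```

I handed the job in at about 66 s: all four capsules stand in their own bays, the closing block shuts the gap to within about 0.01 rad, the button was pressed to its stop, and the stylus is back in its socket; the final top view shows nothing else moved, but I did not read the counter display or look again at the two capsules under the cover.

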